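# Release the charged battery pack from the bench charger

## Robot

A 6-joint arm with a two-finger parallel gripper is mounted at the origin on the work surface. World frame = base frame: x ahead of the robot, y to its left, z up, the work surface at z = 0. Lengths are in mm, angles in rad, forces in N, time in s.
With the tool pointing down it reaches from about 350 to 875 mm from the base axis. Payload 4.2 kg.
Tool frame: the origin (TCP) lies at the very end of the fingers, on their centre line; the grasp point (between the pads) lies 19 mm behind it; z points along the fingers, y is the direction in which the jaws open and shut (so a half turn about z gives the same grasp; the last joint's range is limited). The gripper opens to 85 mm and grips with 20 to 120 N. Pads are 22 mm wide; open, the fingers measure 114 mm over their backs; the gripper's body (76 mm by 85 mm) begins 54 mm behind the grasp point. The pads swing forward as they close: fully open they stand 13 mm farther back than shut.
Start: joints at [-1.091, 0.385, 0.008, 0, -1.194, -0.259], TCP at [136.899, -609.801, 231.312] pointing down, gripper open.
Joint ranges: [-3.14, 3.14], [-1.21, 2.06], [-1.07, 1.41], [-3.16, 2.05], [-2.99, -0.16], [-3.1, 3.1]. Speed limits (rad/s): [2.79, 2.79, 3.14, 3.14, 3.14, 3.14].

## Interface

Orientations are given as a unit quaternion [x, y, z, w].
In Python, from bench import arm gives the robot as it stands.
- The arm moves only by the tool apply_moves, never from a script. Its argument "plan" is one flat list of numbers, 5 for each row, row after row: the gripper's target within -1 to 1 (shut at 1, half-way at 0, fully open at -1), then the shift along the world's x, y, z in m, then the turn about the world's z in degrees. A call has 1 to 8 rows; each row is the pose to reach, as a shift and turn from the pose commanded when the call began; what a row does not reach only later rows make up. A row lasts 1/12 s, in which the tool goes at most 41.7 mm and 7.16 degrees, less where a joint would pass 70% of its speed; a pose out of reach is approached as far as the arm can. A call with a gripper value outside its range is refused whole. The fingers move at their own pace and stop on an object; the grip force is fixed at half the most. Time passes only in rows, so rows that repeat a pose let the fingers close. It gives the time, the measured TCP pose, the force and the opening at its end, in the units of the state.
- arm.read_state(): the state, without advancing time (a new reading comes with each control period).
- arm.get_image(name): name is "scene" or "top" or "wrist"; returns a dict with "color" (384x512x3 uint8, red, green, blue), "range_z" (384x512 float32, mm along the optical axis (not along the pixel's ray), 0 where there is no reading), "camera_matrix" (3x3 intrinsics, pixels), "camera_from_world" (4x4, takes a point from world to camera coordinates); the wrist camera has in their place "mount" (4x4, takes a point from camera to tool coordinates, whose origin is the TCP and whose axes are the flange's). Camera axes: x right, y down, z forward; pixel columns grow to the right and rows downward; lengths in mm; the calibration is good to about 2 mm. A picture is of the moment at which its call begins: read the wrist's pose just before it.
- arm.job_done(): hands the job in, once; it reports no verdict.
The state is a dict: "clock": time; "joints": joint angles; "joint_vel": joint speeds; "joint_efforts": joint torques, N m; "position": TCP position; "ee_rot": TCP orientation; "contact_force": force on the tool from outside, world axes, zero at the start; "wrist_torque": the same for the moment, N m; "gripper_width": finger opening in mm.
Only numpy, scipy, OpenCV 4.12 (cv2) and the standard library are available. Lean on these libraries where they do the work, as an engineer would, in place of code of your own. Each camera call takes 0.05 s, during which the arm holds its last target.

## Task

Take the battery pack out of the leaning charger: find the two buttons on its long sides, squeeze them in together to free the latch and draw the pack straight out along its slant without wrenching it. Then lower it gently, not dropped, into the free end of the shallow metal tray, standing upright on its foot, and let go; leave the pack that already stands in the tray where it is.

Things in the scene. Friction and masses are not known exactly. Their poses are not given: they have to be found in the camera images.
- pack: Black battery pack in the charger, 100 mm tall, 0.55-0.8 kg. Origin: centre of its foot (underside); z runs up the pack to its flat top, y out through a long side, x along its length. Below 52 mm it is a stem 90 (x) by 46 mm (y), above a head 104 by 50 mm. It stands in the socket, sunk 45 mm, its z leaning 25 degrees from vertical to the charger's -x side.
- pack_grip (a point): Middle of the pack, level with its side buttons: on its z axis, 76 mm above the foot, 24 mm below the top; axes as pack. The pair sits in slots (24 mm high, 8 mm deep) along both sides of the head, anywhere within 38 mm of here along pack x, unreported, new each time: find it by touch or eye (62 mm over the buttons, 50 mm over the bare head across the slots).
- button_l (a joint): Travel (m) of the grey ribbed button on the pack's +y side: 0 out, 0.005 fully in on a hard stop. Face 18 mm (x) by 22 mm (z), 6 mm proud of the head. Spring 3.6 N at first, 9.6 N fully in. It carries a hook near the foot that catches under the socket's lip, free once 3.3 mm in (4.5 mm if the pack is pushed to that side).
- button_r (a joint): The same button on the -y side, straight opposite; both must be in at once: about 52 mm over them then. A soft pinch of 3 to 5 N tells buttons (stops near 61 mm) from bare head (50 mm, or less if fingertips enter the slot). A squeeze of 25 to 45 N centred on the pair works both and carries the pack. A hooked pack resists drawing: find the pair again.
- charger: Charger fixed to the bench: base 180 (x) by 112 (y) by 24 mm, on it a grey block with the socket. Origin: centre of its underside; z up, front (-x) roughly towards the robot. Socket 108 by 72 mm outside, 45 mm deep, 1.2 mm play round the stem; its axis lies in the charger's xz plane, leaning 0.436 rad from vertical towards -x. Draw the pack 45 mm along it to clear the socket.
- charger_seat (a point): Centre of the socket's floor, where the middle of the pack's foot sits: 25 mm towards +x and 60 mm above the charger's origin. Its axes are those of charger (upright, not leaning).
- tray: Shallow open aluminium tray fixed on the bench, 260 (x) by 116 mm (y), rim 14 mm high, walls 4 mm. Origin: centre of its underside; z up, long axis x, the +x end away from the robot. The free place is the -x end, nearer the robot; its middle is 64 mm from the tray's centre. The pack fits there lengthwise along the tray.
- tray_in (a point): Centre of the tray's inner floor (252 by 108 mm inside), axes as tray.
- other_pack: A second pack of the same shape and size, loose, standing upright in the +x end of the tray, about 64 mm from its centre, lengthwise. Origin: centre of its foot, z up. It stays where it is.
There are look-alikes about, which are no part of the job. What is shaped like the pack but blue or green is not meant.

How it is judged:
By the outcome, as a careful person would: the job done as asked, in the order asked, and still so for the second after the job is handed in, with the robot touching nothing.
It also fails if it takes over 64 s, if anything falls off the work surface, if the arm or the gripper's body presses on something with over 40 N, if the wrist force passes 120 N, or if a joint passes its speed limit or range.

## Working session

There is one attempt and no reset: what is moved stays moved. The work goes in short steps, Python scripts to look and compute and a tool call to move; the robot and the scene stay as the last step left them, time stands still between calls to the robot, and variables do not carry over. Pictures are saved under pics/ and viewed, and the job is handed in when it is done.

Besides the shell and the picture viewer there is one more tool, called after ">>>" in YAML: its name, and indented under it one key for each argument. apply_moves: Moves the arm, as the interface text tells. Its arguments: {"type":"object","properties":{"plan":{"type":"array","items":{"type":"number"}}},"required":["plan"]}

```bash
ls -la; mkdir -p pics; python3 - <<'E'
from bench import arm
import cv2,numpy as np
print(arm.read_state())
for n in ["scene","top","wrist"]:
    d=arm.get_image(n)
    cv2.imwrite(f"pics/{n}0.png",d["color"][:,:,::-1])
    np.savez(f"pics/{n}0.npz",**d)
    print(n,d["camera_matrix"].tolist(),np.round(d.get("camera_from_world",d.get("mount")),4).tolist())
E
```

```text
total 12
drwxr-xr-x  3 agent agent 4096 Dec  7 08:10 .
drwxr-xr-x 23 root  root  4096 Dec  7 08:10 ..
drwxr-xr-x  2 agent agent 4096 Dec  7 08:10 pics
{'clock': 0.0, 'joints': array([-1.09139644e+00,  3.85556177e-01,  6.62460607e-03, -4.91594029e-04,
       -1.19403948e+00, -2.58631231e-01]), 'joint_vel': array([ 1.21585594e-03, -5.67639347e-04,  6.99350498e-06,  4.68404500e-04,
       -6.09701270e-04, -2.27429476e-04]), 'joint_efforts': array([-1.31964171e-03, -3.92289090e+01,  1.88396806e+01,  4.18618575e+00,
       -4.68659273e-03,  7.14575332e-07]), 'position': array([ 136.76436838, -609.24234003,  230.22246034]), 'ee_rot': array([-1.10070102e-01,  9.93923205e-01,  1.09657046e-03, -1.79129635e-04]), 'contact_force': array([0.473912  , 0.13749325, 0.26855106]), 'wrist_torque': array([ 0.01573555, -0.00317496,  0.02265296]), 'gripper_width': 85.38443274465892}
scene [[436.96816225423015, 0.0, 260.0135119237248], [0.0, 436.96816225423015, 189.2173610585962], [0.0, 0.0, 1.0]] [[-0.8419, 0.5395, 0.0087, 452.5614], [0.3819, 0.6071, -0.6968, -185.3722], [-0.3813, -0.5833, -0.7172, 1491.8511], [0.0, 0.0, 0.0, 1.0]]
top [[422.35442188422525, 0.0, 253.93421536394197], [0.0, 422.35442188422525, 199.21480146092904], [0.0, 0.0, 1.0]] [[-0.0249, -0.9997, 0.0058, 91.1844], [-0.9965, 0.0244, -0.0802, 540.4311], [0.08, -0.0078, -0.9968, 1087.5099], [0.0, 0.0, 0.0, 1.0]]
wrist [[265.4249227722764, 0.0, 256.3896946953598], [0.0, 265.4249227722764, 192.37564482602642], [0.0, 0.0, 1.0]] [[-0.0001, -0.956, -0.2934, 75.806], [1.0, -0.0001, -0.0001, 0.4176], [0.0001, -0.2934, 0.956, -142.3384], [0.0, 0.0, 0.0, 1.0]]
```

View pics/scene0.png

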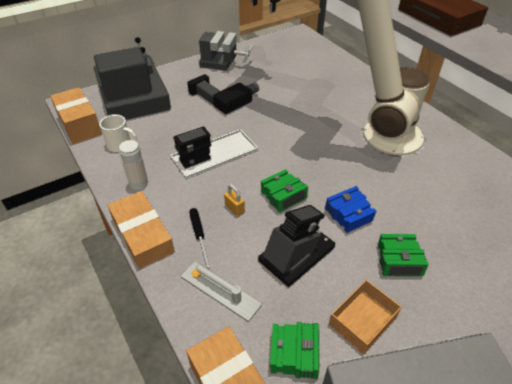

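View pics/top0.png

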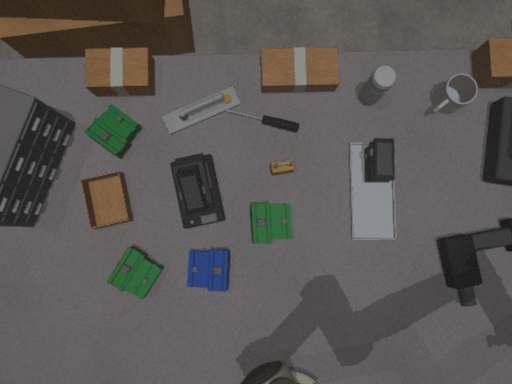

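View pics/wrist0.png

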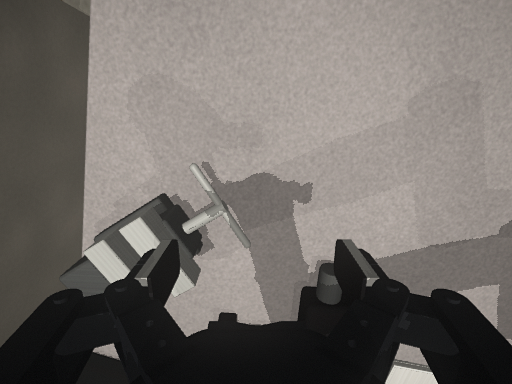

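```bash
cat > h.py <<'E'
import numpy as np,cv2
def cloud(d):
    K=np.array(d["camera_matrix"]);T=np.array(d["camera_from_world"]);z=d["range_z"].astype(float)
    v,u=np.mgrid[:z.shape[0],:z.shape[1]]
    P=np.stack([(u-K[0,2])*z/K[0,0],(v-K[1,2])*z/K[1,1],z],-1)
    W=(P-T[:3,3])@T[:3,:3]
    W[z<=0]=np.nan
    return W
def wcloud(d,pos,q):
    from scipy.spatial.transform import Rotation as R
    K=np.array(d["camera_matrix"]);M=np.array(d["mount"]);z=d["range_z"].astype(float)
    v,u=np.mgrid[:z.shape[0],:z.shape[1]]
    P=np.stack([(u-K[0,2])*z/K[0,0],(v-K[1,2])*z/K[1,1],z],-1)
    P=P@M[:3,:3].T+M[:3,3]
    W=P@R.from_quat(q).as_matrix().T+np.array(pos)
    W[z<=0]=np.nan
    return W
E
python3 - <<'E'
from h import *
for n,(u0,u1,v0,v1) in {"top":(150,250,140,240),"scene":(250,345,195,290)}.items():
    d=np.load(f"pics/{n}0.npz");c=d["color"][v0:v1,u0:u1,::-1]
    cv2.imwrite(f"pics/{n}_ch.png",cv2.resize(np.clip(c.astype(float)*2,0,255).astype(np.uint8),None,fx=6,fy=6,interpolation=cv2.INTER_CUBIC))
d=np.load("pics/top0.npz");W=cloud(d)
print("bench z",np.nanmedian(W[230:250,100:110,2]),W[300,150])
s=W[140:240:4,160:236:4]
np.set_printoptions(linewidth=250,suppress=True)
print(np.round(s[...,2]))
print(np.round(W[190,197]),np.round(W[190,372]))
E
```

```text
bench z 1.310112344346141 [285.61507247 357.08391399  -1.43275868]
[[ -3.  -0.   3.   2.  -3.   0.   2.   2.   1.   1.   1.   1.  -0.   7.   2.   1.   0.   4.   1.]
 [  1.   5.   2.   2.   1.  -3.   1.   4.   1.   4.   0.   2.  -1.   1.   4.   2.  -4.   1.   2.]
 [ -0.   1.   1.  -2.   0.   2.   2.  -2.   4.   4.   4.  -1.   0.   0.  -2.   1.   3.  -1.   2.]
 [ -1.   2.   1.   1.   4.   3.  -1.  -5.  -1.  -0.  -0.   4.  -1.   4.   0.   1.  -2.  -0.  -0.]
 [ -2.  -2.   2.   0.  -2.   0.  -0.  54.  60.  69.  75.  23.  28.  -1.  -2.   0.   3.   3.  -3.]
 [  2.   1.   2.  -2.  66.  73.  83.  90.  98. 105. 113.  23.  25.  10.   5.  -0.  -1.   4.   3.]
 [  4.   4.  -2.  26. 105. 111. 123. 124. 123. 124. 122.  53.  26.  20.   1.  -1.   0.   2.   2.]
 [  1.   2.   1. 124. 123. 138. 147. 155. 163. 140. 115.  81.  24.  25.  -2.  -2.  -1.  -1.  -3.]
 [ -1.  -4.   2.  24. 121. 172. 170. 175. 171. 167. 110. 106.  40.  26.   0.   3.  -2.   0.  -1.]
 [ -1.  -0.   2.  24. 169. 170. 166. 169. 168. 169. 105. 110.  42.  26.   4.   2.   3.   2.   2.]
 [ -1.  -0.   2.   3. 109. 167. 166. 165. 165. 162. 1
[... 754 characters left out ...]
 1.  24.  27. 134. 130. 129.  23.  25.  28.  24.  24.  26.   5.  -2.  -3.]
 [ -0.  -1.   2.   1.  -2.   4.  24.  23.  24.  24.  27.  24.  28.  31.  25.  25.  11.  -2.  -2.]
 [  2.  -3.   5.  -1.  -2.   4.  27.  27.  25.  23.  23.  31.  27.  29.  24.  26.   0.   1.   4.]
 [  2.   0.   3.   5.  -0.   2.  24.  25.  25.  28.  25.  22.  -3.   2.  -0.  -2.   0.  -2.  nan]
 [ -1.   0.   4.   5.   2.   1.  25.   9.   5.   2.   2.   1.   2.   4.  -2.   2.   1.   1.  -4.]
 [  2.   3.   5.   1.   2.   4.   2.   0.   3.  -4.   3.   4.   3.   4.  -1.  -2.   0.   1.  -2.]
 [ -1.  -1.   0.   1.   3.  -1.   2.   2.   1.   1.   1.   1.   5.   1.  -0.  -0.   1.  -3.   2.]]
[557. 210. 152.] [ 561. -239.    3.]
```

```bash
python3 - <<'E'
from h import *
d=np.load("pics/top0.npz");c=d["color"][125:255,330:410,::-1]
cv2.imwrite("pics/top_tray.png",cv2.resize(c,None,fx=4,fy=4,interpolation=cv2.INTER_CUBIC))
W=cloud(d);np.set_printoptions(linewidth=250,suppress=True)
print(np.round(W[132:248:4,340:404:4,2]))
E
```

```text
[[  1.  -1.   3.   1.  -0.   4.  -0.  -0.   1.   1.   3.   1.  -0.  12.   2.   3.]
 [ -1.   2.   4.  -1.  -4.   3.  -2.   3.  -9.   2.   1.   2.   2.   4.  -0.   2.]
 [  5.   2.   4.  -1.   3.   2.   2.   3.  -0. 106. 106. 106. 104. 107.  -3.   0.]
 [ -1.   1.   2.   8.   5.   7.   6.   7.  67. 108. 105. 109. 104. 104.   1.   5.]
 [  1.   1.   3.   2.  -0.   3.   5.  52.  67. 104. 106. 104. 104. 100.   1.   1.]
 [  1.   1.   3.   4.   8.   8.  13.  82.  93. 108. 105. 106. 105. 107.   2.  -1.]
 [  1.   1.   1.   4.   6.   8.  24.  75.  67. 104. 104. 105. 109. 107.   2.   2.]
 [  3.   1.   3.   4.   6.   7.   5.  48.  67. 104. 106. 108. 105. 105.  -2.   2.]
 [  2.   0.  -1.   5.   5.   5.   9.  48.  63. 103. 104. 107. 107. 104.   2.  -3.]
 [ -1.   3.  -5.   7.   4.   3.   4.  48.  70. 105. 105. 104. 105. 106.  -2.   2.]
 [  1.   1.  -3.   5.   1.   7.   8.  50.  71. 101. 110. 109. 105. 106.  -4.   3.]
 [  0.   6.   1.  10.   7.   5.   7.  46.  68. 107. 106. 104. 103. 107.   2.   2.]
 [  5.   1.  -0.   4.   7.   7.   8.  45.  64.  99. 106. 102. 100. 102.   0.   1.]
 [  1.   3.  -1.   3.
[... 607 characters left out ...]
  6.   4.   5.   5.   4.   1.   2.]
 [  1.  -3.   2.  18.   8.   5.   5.  -0.   4.   4.   7.   6.   3.   5.  -1.   1.]
 [ -4.  -1.  -3.  14.   5.   1.   7.   7.   4.   7.   6.   6.   4.  10.   0.   3.]
 [  3.   3.   2.  13.   5.   6.   8.   7.   8.   3.   4.   4.   1.   5.   3.   0.]
 [ -1.  -1.   3.  18.   7.   1.  10.   5.   7.   5.   5.   8.   3.   1.   0.   2.]
 [ -1.   4.  -1.  12.   9.   2.   7.   5.   4.   9.   1.   5.   5.  10.   2.  -3.]
 [  3.   3.   5.  15.   5.   3.   6.   2.   6.   9.   2.   3.   3.   7.   3.  -1.]
 [  3.  -1.  -2.   1.   3.   0.   2.   2.  -0.   0.  -0.   0.   0.   3.  -0.   1.]
 [  0.   4.   1.   1.   5.   2.  -1.  -1.  -1.   2.   2.   2.   2.  -1.   6.   2.]]
```

View pics/top_ch.png

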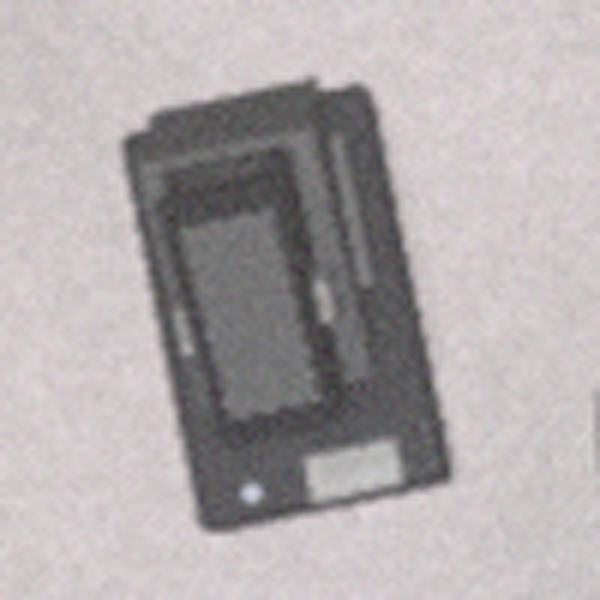

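View pics/scene_ch.png

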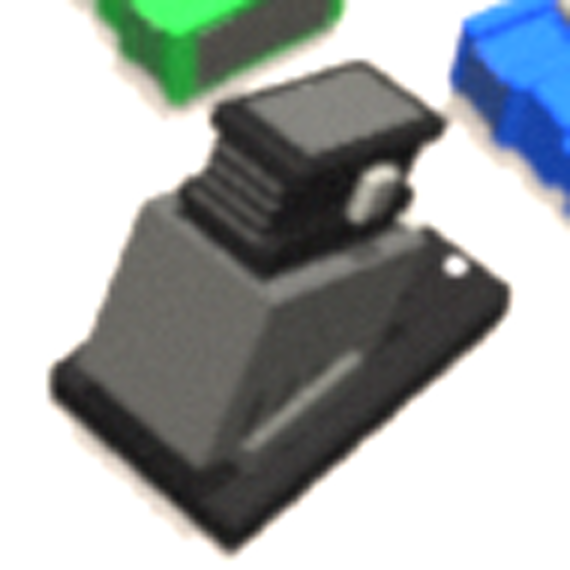

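```bash
python3 - <<'E'
from h import *
d=np.load("pics/top0.npz");W=cloud(d);K=d["camera_matrix"];T=d["camera_from_world"]
def ray(u,v,z):
    r=T[:3,:3].T@np.array([(u-K[0,2])/K[0,0],(v-K[1,2])/K[1,1],1]);o=-T[:3,:3].T@T[:3,3]
    return o+r*(z-o[2])/r[2]
g=d["color"].mean(-1)
m=((g<105)).astype(np.uint8)
m[:140]=0;m[240:]=0;m[:,:160]=0;m[:,236:]=0
m=cv2.morphologyEx(m,cv2.MORPH_CLOSE,np.ones((3,3)))
cs,_=cv2.findContours(m,0,2);c=max(cs,key=cv2.contourArea)
print(cv2.contourArea(c),cv2.boundingRect(c))
P=np.array([ray(*p[0],24)[:2] for p in c],np.float32)
print("base rect",cv2.minAreaRect(P))
# pack top
ys,xs=np.mgrid[:384,:512]
S=(W[...,2]>125)&(ys>165)&(ys<216)&(xs>170)&(xs<212)
Q=W[S]
yaw=np.deg2rad(11)
for it in range(3):
    A=np.c_[Q[:,0],Q[:,1],np.ones(len(Q))];co=np.linalg.lstsq(A,Q[:,2],rcond=None)[0]
    r=Q[:,2]-A@co;Q=Q[abs(r)<6]
print(len(Q),co,"tilt",np.degrees(np.arctan(np.hypot(*co[:2]))),"dir",np.degrees(np.arctan2(co[1],co[0])))
n=np.array([-co[0],-co[1],1]);n/=np.linalg.norm(n)
for yw in np.deg2rad([9,11,13]):
    y=np.array([-np.sin(yw),np.cos(yw),0]);x=np.cross(y,n)
    a=Q@x;b=Q@y
    print(np.percentile(a,[0.5,99.5]),np.percentile(b,[.5,1,5,50,95,99,99.5]))
y=np.array([-np.sin(yaw),np.cos(yaw),0]);x=np.cross(y,n);x/=np.linalg.norm(x)
R=cv2.minAreaRect(np.c_[Q@x,Q@y].astype(np.float32));print(R)
print("topcentre",x*R[0][0]+y*R[0][1]+n*np.median(Q@n))
for u,v in [(180.8,195),(204.2,190)]: print("btn",ray(u,v,128),W[round(v),round(u)])
# tray
t=(g>150).astype(np.uint8);
S=(ys>130)&(ys<250)&(xs>340)&(xs<405)
Wt=W.copy()
zs=S&(W[...,2]>95);Q=W[zs][:,:2].astype(np.float32)
print("otherpack",cv2.minAreaRect(Q),np.median(W[zs][:,2]))
ts=((g>170)&S).astype(np.uint8)
cs,_=cv2.findContours(ts,0,2);c=max(cs,key=cv2.contourArea)
P=np.array([ray(*p[0],14)[:2] for p in c],np.float32);print("tray",cv2.minAreaRect(P),cv2.boundingRect(c))
E
```

```text
7407.5 (160, 140, 76, 100)
base rect ((572.6663208007812, 226.00448608398438), (198.39697265625, 261.54937744140625), 88.77776336669922)
591 [  0.40030236   0.10231468 -92.52486321] tilt 22.448994656348344 dir 14.337476091723296
[543.88066214 644.9426012 ] [110.26874536 110.55278026 112.06842631 135.54722716 157.87315809
 160.06089392 160.40619093]
[548.17984057 648.43849336] [ 90.18516295  90.27162833  91.91744252 115.66360533 137.4448159
 139.41903891 139.53974604]
[551.84131819 651.1443631 ] [ 68.87146065  69.37610475  71.70420104  95.48960459 117.10756946
 118.80169666 119.46159822]
((598.887939453125, 114.8310546875), (102.21671295166016, 49.799072265625), 0.06091100722551346)
topcentre [553.14933466 226.43544558 149.44221662]
btn [548.23326469 251.8209803  128.        ] [545.99791362 247.46363818 151.52110263]
btn [558.80209311 196.1848111  128.        ] [557.9063054  195.70709947 136.62904474]
otherpack ((626.2153930664062, -241.14877319335938), (50.43098068237305, 102.76456451416016), 87.99816131591797) 105.45164428270806Traceback (most recent call last):
  File "<stdin>", line 39, in <module>
ValueError: max() iterable argument is empty
```

View pics/top_tray.png

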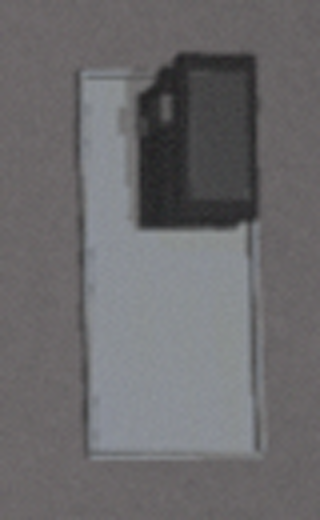

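```bash
python3 - <<'E'
from h import *
d=np.load("pics/top0.npz");W=cloud(d);K=d["camera_matrix"];T=d["camera_from_world"]
def ray(u,v,z):
    r=T[:3,:3].T@np.array([(u-K[0,2])/K[0,0],(v-K[1,2])/K[1,1],1]);o=-T[:3,:3].T@T[:3,3]
    return o+r*(z-o[2])/r[2]
g=d["color"].mean(-1).astype(np.uint8)
def blob(u0,u1,v0,v1,inv,z,thr=0):
    c=cv2.GaussianBlur(g,(3,3),0)[v0:v1,u0:u1]
    f=(cv2.THRESH_BINARY_INV if inv else cv2.THRESH_BINARY)|(cv2.THRESH_OTSU if not thr else 0)
    t,m=cv2.threshold(c,thr,1,f)
    cs,_=cv2.findContours(m,0,2);k=max(cs,key=cv2.contourArea)
    P=np.array([ray(p[0][0]+u0,p[0][1]+v0,z)[:2] for p in k],np.float32)
    print(t,cv2.minAreaRect(P),cv2.boundingRect(k))
blob(162,234,142,238,True,12)
print(g[200,345:400:3])
blob(340,405,130,250,False,14)
# pack top with fixed tilt
ys,xs=np.mgrid[:384,:512]
S=(W[...,2]>125)&(ys>165)&(ys<216)&(xs>170)&(xs<212);Q=W[S]
for yd in (10,11,12):
    yaw=np.deg2rad(yd);s,c=np.sin(.436),np.cos(.436)
    n=np.array([-s*np.cos(yaw),-s*np.sin(yaw),c]);y=np.array([-np.sin(yaw),np.cos(yaw),0]);x=np.cross(y,n)
    h=Q@n;hm=np.median(h);I=abs(h-hm)<6;hm=np.median(h[I]);I=abs(h-hm)<5
    R=cv2.minAreaRect(np.c_[Q[I]@x,Q[I]@y].astype(np.float32))
    C=x*R[0][0]+y*R[0][1]+n*hm
    print(yd,I.sum(),h[I].std(),R,"C",C,"foot",C-100*n,"grip",C-24*n)
    for u,v in [(180.8,195),(204.2,190)]:
        # ray onto grip level plane h=hm-24+? (button top edge 11mm up)
        r=T[:3,:3].T@np.array([(u-K[0,2])/K[0,0],(v-K[1,2])/K[1,1],1]);o=-T[:3,:3].T@T[:3,3]
        for dz in (-13,-24):
            p=o+r*((hm+dz-o@n)/(r@n)); print("   btn",dz,(p-C)@x,(p-C)@y)
E
```

```text
75.0 ((572.5387573242188, 227.57766723632812), (189.4314422607422, 114.5234375), 10.91742992401123) (8, 11, 56, 76)
[107 107 115 140 141 145 145 141 143 140 143 142 144 141 143 140  97 103
 105]
114.0 ((559.9264526367188, -237.01205444335938), (114.3349609375, 259.0715637207031), 89.0862808227539) (11, 12, 45, 98)
10 911 1.7976036081383706 ((592.5422973632812, 125.22835540771484), (104.67875671386719, 50.15940475463867), 0.8782488107681274) C [552.1247308 224.5146914 152.3354023] foot [593.71484234 231.8481502   61.69058444] grip [562.10635757 226.27472151 130.58064601]
   btn -13 -6.3789183867805095 26.121581777826876
   btn -24 -9.95992078564298 27.80558253845792
   btn -13 -5.606902852874132 -29.975058588747274
   btn -24 -9.17894080738946 -28.942437481167623
11 912 1.798611881682945 ((594.4474487304688, 115.03031921386719), (50.1640625, 104.67347717285156), 89.99237823486328) C [552.12653007 224.50583221 152.34595383] foot [593.58232074 232.56402161  61.70113598] grip [562.07591983 226.43979767 130.59119755]
   btn -13 -5.904940219518118 26.10129087718669
   btn -24 -9.455518201003706 27.758753974759543
   btn -13 -6.153979203038173 -29.94921093380371
   btn -24 -9.707446340645633 -28.942002058106183
12 912 1.7986658448494557 ((596.19091796875, 104.79707336425781), (50.165977478027344, 104.66817474365234), 89.10649871826172) C [552.13031033 224.49722268 152.352425  ] foot [593.43915229 233.27768809  61.70760715] grip [562.0444324  226.60453438 130.59766872]
   btn -13 -5.433317080821601 26.07485685099095
   btn -24 -8.953990937736473 27.70536447221666
   btn -13 -6.701533565598248 -29.91465914922501
   btn -24 -10.236907139805064 -28.93311806201947
```

```bash
python3 - <<'E'
from h import *
d=np.load("pics/scene0.npz");W=cloud(d);K=d["camera_matrix"];T=d["camera_from_world"]
yaw=np.deg2rad(11);s,c=np.sin(.436),np.cos(.436)
n=np.array([-s*np.cos(yaw),-s*np.sin(yaw),c]);y=np.array([-np.sin(yaw),np.cos(yaw),0]);x=np.cross(y,n)
C=np.array([552.1,224.5,152.3])
for u,v in [(312.5,227.5),(309,222),(316,222),(310,232),(316,227)]:
    r=T[:3,:3].T@np.array([(u-K[0,2])/K[0,0],(v-K[1,2])/K[1,1],1]);o=-T[:3,:3].T@T[:3,3]
    for yy in (31,):
        p=o+r*((C@y+yy-o@y)/(r@y)); print(u,v,"x,z",(p-C)@x,(p-C)@n,(p-C)@y)
g=d["color"][215:245,295:330].mean(-1).astype(int)
np.set_printoptions(linewidth=250);print(g)
# pack top in scene cloud
ys,xs=np.mgrid[:384,:512]
h=(W-C)@n
a=(W-C)@x;b=(W-C)@y
I=(abs(h)<6)&(abs(a)<70)&(abs(b)<40)
R=cv2.minAreaRect(np.c_[a[I],b[I]].astype(np.float32));print(R,np.median(h[I]))
E
```

```text
312.5 227.5 x,z 0.28770079833341794 -22.443614021730454 30.999999999999964
309 222 x,z 30.075708553695677 1.3641731522362857 31.000000000000004
316 222 x,z -4.688131847262023 -7.537341090259077 30.99999999999993
310 232 x,z 2.5219161694022363 -35.22444782444937 30.999999999999975
316 227 x,z -16.640947917548488 -25.505408955103363 30.99999999999998
[[ 54  63  64 ... 107 102  94]
 [ 36  50  61 ... 122 109 104]
 [ 29  35  50 ... 137 113 107]
 ...
 [ 65  64  65 ...  28  26  27]
 [ 67  67  65 ...  26  29  27]
 [ 64  63  58 ...  29  29  28]]
((-0.60943603515625, 0.2904396057128906), (107.54304504394531, 50.65191650390625), 0.8210964202880859) -2.0383146630728866
```

>>> apply_moves:
  plan: [-1,0.018,0.036,0.01,0,-1,0.053,0.107,0.02,0,-1,0.088,0.178,0.03,0,-1,0.123,0.248,0.03,-0.5,-1,0.158,0.318,0.03,-1,-1,0.193,0.388,0.03,-1.6,-1,0.21,0.42,0.03,-1.6,-1,0.21,0.42,0.03,-1.6]

```text
clock: 0.82
position: [284.7, -311.5, 258.5]
ee_rot: [-0.096, 0.995, 0.0, 0.0]
contact_force: [0.9, -0.3, 0.2]
gripper_width: 85.7
```

>>> apply_moves:
  plan: [-1,0.269,0.536,0.002,-0.5,-1,0.269,0.536,0.002,-0.5,-1,0.269,0.536,0.002,-0.5,-1,0.269,0.536,0.002,-0.5,-1,0.269,0.536,0.002,-0.5,-1,0.269,0.536,0.002,-0.5,-1,0.269,0.536,0.002,-0.5,-1,0.269,0.536,0.002,-0.5]

```text
clock: 1.48
position: [434.2, -13.4, 259.8]
ee_rot: [-0.092, 0.996, 0.0, 0.0]
contact_force: [0.4, -0.2, 0.1]
gripper_width: 85.7
```

```bash
python3 - <<'E'
from bench import arm
s=arm.read_state();print(s["position"],s["ee_rot"],s["joints"],s["clock"])
E
```

```text
[434.22239436 -13.3872071  259.83131597] [-9.22870810e-02  9.95732405e-01  1.02556886e-04  2.47848046e-04] [ 3.45809164e-01  2.97436910e-02 -3.79154248e-01 -8.09934187e-05
 -1.16136710e+00 -1.73173609e+00] 1.4833
```

>>> apply_moves:
  plan: [-1,0.12,0.238,0.0,0.4,-1,0.12,0.238,0.0,0.4,-1,0.12,0.238,0.0,0.4,-1,0.12,0.238,0.0,0.4,-1,0.12,0.238,0.0,0.4,-1,0.12,0.238,0.0,0.4,-1,0.12,0.238,0.0,0.4,-1,0.12,0.238,0.0,0.4]

```text
clock: 2.15
position: [555.2, 225.8, 257.7]
ee_rot: [-0.097, 0.995, -0.0, -0.001]
contact_force: [-0.4, -0.2, -0.0]
gripper_width: 85.2
```

```bash
python3 - <<'E'
from bench import arm
import cv2,numpy as np
s=arm.read_state();print(s["position"],s["ee_rot"],s["clock"])
d=arm.get_image("wrist");np.savez("pics/w1.npz",pos=s["position"],q=s["ee_rot"],**d)
cv2.imwrite("pics/w1.png",cv2.resize(np.clip(d["color"][:,:,::-1]*1.6,0,255).astype(np.uint8),(800,600)))
E
```

```text
[555.17424609 225.84546307 257.70916864] [-9.69319065e-02  9.95290689e-01 -3.65785150e-04 -7.17978633e-04] 2.15
```

View pics/w1.png

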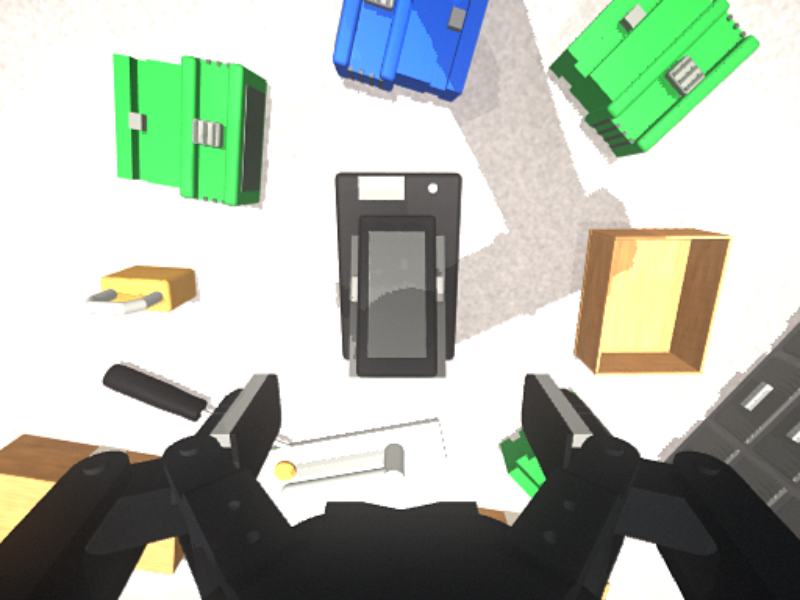

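```bash
python3 - <<'E'
from h import *
from scipy.spatial.transform import Rotation as Rr
d=np.load("pics/w1.npz");W=wcloud(d,d["pos"],d["q"])
yaw=np.deg2rad(11);s,c=np.sin(.436),np.cos(.436)
n=np.array([-s*np.cos(yaw),-s*np.sin(yaw),c]);y=np.array([-np.sin(yaw),np.cos(yaw),0]);x=np.cross(y,n)
C=np.array([552.1,224.5,151])
h=(W-C)@n;a=(W-C)@x;b=(W-C)@y
I=(abs(h)<10)&(abs(a)<65)&(abs(b)<32)
hm=np.median(h[I]);I&=abs(h-hm)<4
A=np.c_[a[I],b[I],np.ones(I.sum())];print("plane resid slopes",np.linalg.lstsq(A,h[I],rcond=None)[0],"h",hm)
R=cv2.minAreaRect(np.c_[a[I],b[I]].astype(np.float32));print(R)
print(np.percentile(a[I],[1,99]),np.percentile(b[I],[1,99]))
C2=C+x*R[0][0]+y*R[0][1]+n*hm;print("C2",C2,"foot",C2-100*n)
K=d["camera_matrix"];M=d["mount"];Rw=Rr.from_quat(d["q"]).as_matrix()
o=Rw@M[:3,3]+d["pos"]
def pt(u,v,dz):
    r=Rw@M[:3,:3]@np.array([(u-K[0,2])/K[0,0],(v-K[1,2])/K[1,1],1])
    p=o+r*(((C2+dz*n)-o)@n/(r@n));return (p-C2)@x,(p-C2)@y
col=d["color"]
cv2.imwrite("pics/w1b.png",cv2.resize(np.clip(col[125:250,205:305,::-1]*2.0,0,255).astype(np.uint8),None,fx=6,fy=4.8 if 0 else 6,interpolation=cv2.INTER_NEAREST)[:, :600][:600])
for u,v in [(354/1.5625,288/1.5625),(440/1.5625,288/1.5625)]:
    for dz in(-13,-24): print(dz,pt(u,v,dz))
E
```

```text
plane resid slopes [-2.73226034e-03  7.57941570e-05  3.04573339e-01] h 0.408436389587662
((-0.9306221008300781, -1.4279670715332031), (102.79791259765625, 49.928077697753906), 0.016802728176116943)
[-50.90411756  49.43807734] [-25.6265878  22.9008268]
C2 [551.37508631 222.90439716 150.97720883] foot [592.83087697 230.96258656  60.33239098]
-13 (np.float64(-5.5424184566146355), np.float64(-28.216623767060028))
-24 (np.float64(-7.42906740323728), np.float64(-29.47190405979226))
-13 (np.float64(-5.665685056668433), np.float64(28.352820912953327))
-24 (np.float64(-7.557374854366548), np.float64(29.41088540243296))
```

View pics/w1b.png

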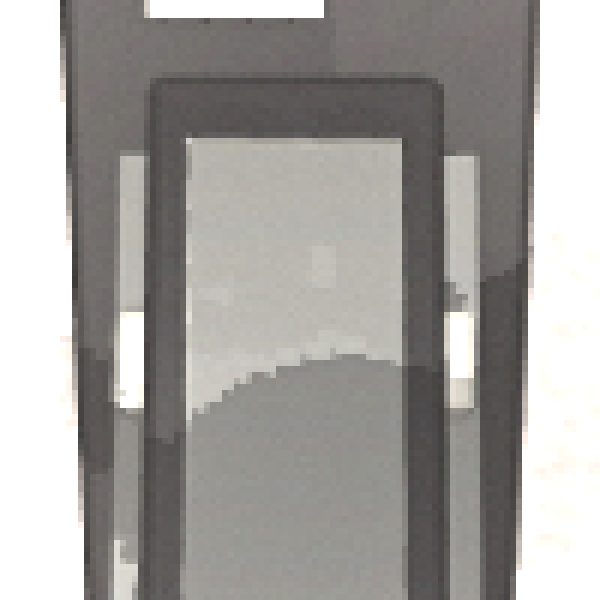

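```bash
python3 - <<'E'
from h import *
from scipy.spatial.transform import Rotation as Rr
d=np.load("pics/w1.npz")
yaw=np.deg2rad(11);s,c=np.sin(.436),np.cos(.436)
n=np.array([-s*np.cos(yaw),-s*np.sin(yaw),c]);y=np.array([-np.sin(yaw),np.cos(yaw),0]);x=np.cross(y,n)
C2=np.array([551.4,222.9,151])
K=d["camera_matrix"];M=d["mount"];Rw=Rr.from_quat(d["q"]).as_matrix()
o=Rw@M[:3,3]+d["pos"];print((o-C2)@x,(o-C2)@y,(o-C2)@n)
for v in (176.7,188,193):
  for dz in (-13,-35):
    r=Rw@M[:3,:3]@np.array([(227-K[0,2])/K[0,0],(v-K[1,2])/K[1,1],1])
    p=o+r*(((C2+dz*n)-o)@n/(r@n));print(v,dz,(p-C2)@x,(p-C2)@y)
# yaw from side edges of top in colour: depth mask left/right edges
W=wcloud(d,d["pos"],d["q"]);h=(W-C2)@n;a=(W-C2)@x;b=(W-C2)@y
I=(abs(h)<4)&(abs(a)<60)&(abs(b)<32)
for lo in range(-50,50,20):
    J=I&(a>lo)&(a<lo+20);print(lo,b[J].min(),b[J].max())
P=C2-24*n-7*x;print("P",P)
E
```

```text
40.561774422313064 2.4884799211855113 255.9781383949402
176.7 -13 -13.54696829460746 -27.89422004554247
176.7 -35 -17.972578297247892 -30.379252484448628
188 -13 -1.744585114569322 -27.68690610978073
188 -35 -5.204865996002159 -30.154982127566672
193 -13 3.432607958142158 -27.595966487186725
193 -35 0.39577505013678943 -30.056604459230325
-50 -24.34421172525177 24.185584701929
-30 -24.960963703825872 24.970030442721864
-10 -24.790601100835996 24.89741804881668
10 -24.261847008195296 24.76129223730626
30 -24.94381284428959 24.473651638260495
P [555.12083055 223.62325619 126.28902429]
```

>>> apply_moves:
  plan: [-1,0,-0.002,-0.03,0,-1,0,-0.002,-0.06,0,-1,0,-0.002,-0.09,0,-1,0,-0.002,-0.12,0,-1,0,-0.002,-0.12,0,-1,0,-0.002,-0.12,0]

```text
clock: 2.7
position: [553.3, 218.9, 139.1]
ee_rot: [-0.095, 0.995, -0.001, -0.001]
contact_force: [0.8, -0.2, 1.0]
gripper_width: 85.4
```

```bash
python3 - <<'E'
from bench import arm
s=arm.read_state();print(s["position"],s["ee_rot"],s["clock"],s["contact_force"])
import cv2,numpy as np
d=arm.get_image("wrist");np.savez("pics/w2.npz",pos=s["position"],q=s["ee_rot"],**d)
cv2.imwrite("pics/w2.png",cv2.resize(np.clip(d["color"][:,:,::-1]*1.6,0,255).astype(np.uint8),(800,600)))
E
```

```text
[553.26797095 218.93460568 139.05071289] [-0.09510313  0.99546579 -0.00111581 -0.00141854] 2.7 [ 0.82768249 -0.19105693  0.9517249 ]
```

View pics/w2.png

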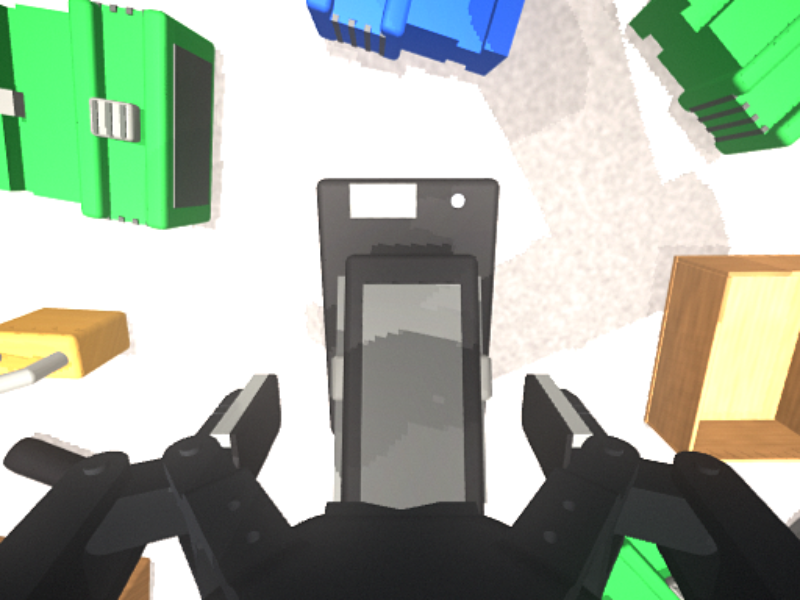

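>>> apply_moves:
  plan: [-1,0,0,0,0,-1,0,0,0,0,-1,0,0,0,0]

```text
clock: 3.0
position: [554.9, 220.9, 141.7]
ee_rot: [-0.095, 0.995, 0.001, 0.002]
contact_force: [-0.2, -0.6, 0.1]
gripper_width: 85.5
```

```bash
python3 - <<'E'
from bench import arm
s=arm.read_state();print(s["position"],s["ee_rot"],s["clock"],s["contact_force"],s["joint_vel"])
import cv2,numpy as np
d=arm.get_image("wrist");np.savez("pics/w3.npz",pos=s["position"],q=s["ee_rot"],**d)
from h import *
W=wcloud(d,s["position"],s["ee_rot"])
yaw=np.deg2rad(11);sn,c=np.sin(.436),np.cos(.436)
n=np.array([-sn*np.cos(yaw),-sn*np.sin(yaw),c]);y=np.array([-np.sin(yaw),np.cos(yaw),0]);x=np.cross(y,n)
C=np.array([551.4,222.9,151])
h=(W-C)@n;a=(W-C)@x;b=(W-C)@y
I=(abs(h)<10)&(abs(a)<65)&(abs(b)<32);hm=np.median(h[I]);I&=abs(h-hm)<4
print(hm,np.percentile(b[I],[1,99]),np.percentile(a[I],[1,99]))
cv2.imwrite("pics/w3.png",cv2.resize(np.clip(d["color"][130:,180:340,::-1]*2,0,255).astype(np.uint8),None,fx=4,fy=4)[:600])
E
```

```text
[554.90837736 220.89955121 141.68583658] [-9.54160311e-02  9.95435763e-01  8.87390905e-04  1.62320209e-03] 3.0 [-0.22148885 -0.5812437   0.10319421] [ 0.00072765  0.01032662 -0.00953975 -0.00280501  0.00370761 -0.00034217]
0.11399075065111745 [-24.2105367   24.03279779] [-50.54520049  38.9230699 ]
```

View pics/w3.png

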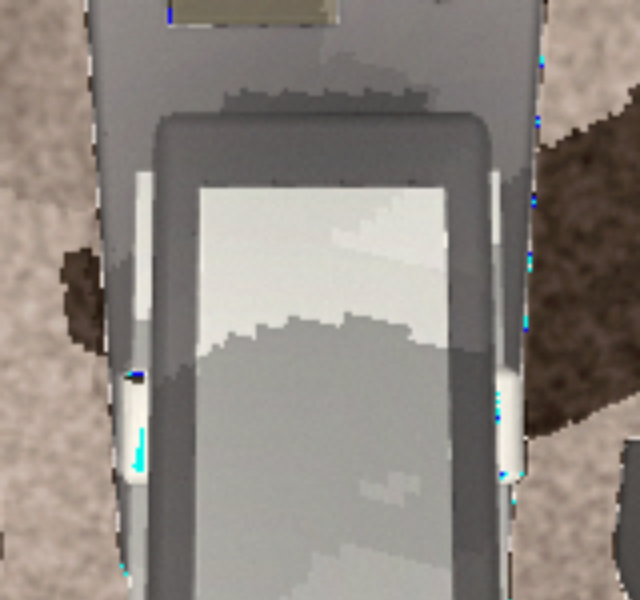

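```bash
python3 - <<'E'
from h import *
from scipy.spatial.transform import Rotation as Rr
d=np.load("pics/w3.npz")
yaw=np.deg2rad(11);s,c=np.sin(.436),np.cos(.436)
n=np.array([-s*np.cos(yaw),-s*np.sin(yaw),c]);y=np.array([-np.sin(yaw),np.cos(yaw),0]);x=np.cross(y,n)
C2=np.array([551.4,222.9,151])
K=d["camera_matrix"];M=d["mount"];Rw=Rr.from_quat(d["q"]).as_matrix()
o=Rw@M[:3,3]+d["pos"];print((o-C2)@x,(o-C2)@y,(o-C2)@n)
for u in (212,309):
 for v in (222.5,250.5):
  for dz in (-13,-24,-35):
    r=Rw@M[:3,:3]@np.array([(u-K[0,2])/K[0,0],(v-K[1,2])/K[1,1],1])
    p=o+r*(((C2+dz*n)-o)@n/(r@n));print(u,v,dz,(p-C2)@x,(p-C2)@y)
E
```

```text
-10.31785940558656 -2.378799716151557 151.27860943208128
212 222.5 -13 -13.947664108741881 -29.544969678982532
212 222.5 -24 -14.190713717408139 -31.36400059617987
212 222.5 -35 -14.433763326074406 -33.18303151337718
212 250.5 -13 2.930475491529506 -29.1905438052603
212 250.5 -24 3.817576279465814 -30.98584257239608
212 250.5 -35 4.704677067402009 -32.781141339531835
309 222.5 -13 -13.860203990461015 30.12363796812309
309 222.5 -24 -14.097397320550234 32.299982263725596
309 222.5 -35 -14.334590650639477 34.47632655932811
309 250.5 -13 3.021509044679836 29.648614189276035
309 250.5 -24 3.9147053863106582 31.793151169334624
309 250.5 -35 4.807901727941392 33.93768814939324
```

>>> apply_moves:
  plan: [-1,0.002,0.003,-0.01,0,-1,0.002,0.003,-0.02,0,-1,0.002,0.003,-0.032,0,-1,0.002,0.003,-0.032,0,-1,0.002,0.003,-0.032,0]

```text
clock: 3.47
position: [555.5, 223.0, 106.1]
ee_rot: [-0.095, 0.995, -0.001, -0.001]
contact_force: [-0.0, 0.9, -0.7]
gripper_width: 85.5
```

```bash
cat > st.py <<'E'
from bench import arm
import cv2,numpy as np,sys
from h import *
s=arm.read_state();np.set_printoptions(suppress=True,precision=4)
print(s["position"],s["ee_rot"],s["clock"],s["contact_force"],s["gripper_width"])
nm=sys.argv[1];cam=sys.argv[2]
d=arm.get_image(cam);np.savez(f"pics/{nm}.npz",pos=s["position"],q=s["ee_rot"],**d)
im=np.clip(d["color"][:,:,::-1]*1.6,0,255).astype(np.uint8)
if len(sys.argv)>3:
    u0,u1,v0,v1=map(int,sys.argv[3:7]);im=im[v0:v1,u0:u1]
f=min(800/im.shape[1],600/im.shape[0])
cv2.imwrite(f"pics/{nm}.png",cv2.resize(im,None,fx=f,fy=f,interpolation=cv2.INTER_CUBIC))
E
python3 st.py w4 wrist
```

```text
[555.4593 223.0494 106.1202] [-0.0955  0.9954 -0.0008 -0.0014] 3.4667 [-0.042   0.8787 -0.6767] 85.5405377360291
```

View pics/w4.png

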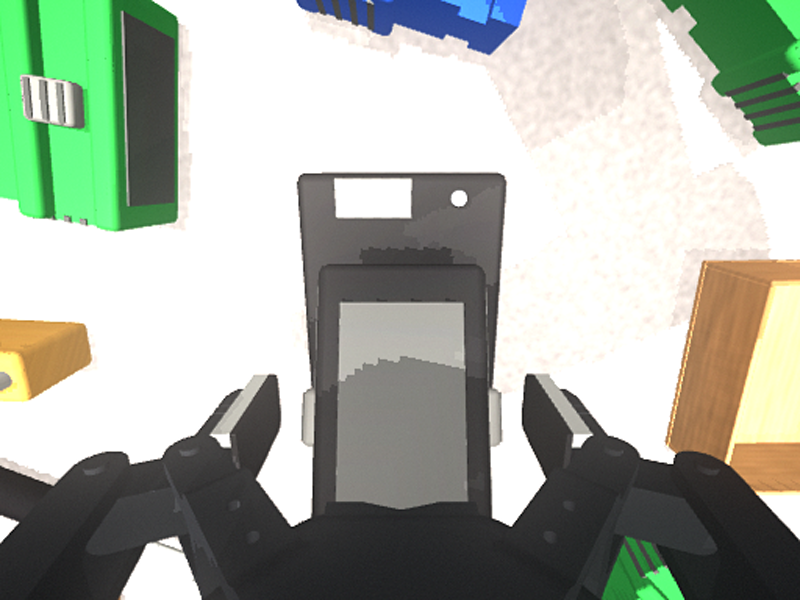

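>>> apply_moves:
  plan: [-0.4,0.0,0.0,0.002,0,-0.4,0.0,0.0,0.002,0,-0.4,0.0,0.0,0.002,0,-0.4,0.0,0.0,0.002,0,-0.4,0.0,0.0,0.002,0,-0.4,0.0,0.0,0.002,0]

```text
clock: 4.02
position: [556.7, 223.7, 110.8]
ee_rot: [-0.096, 0.995, 0.0, 0.001]
contact_force: [0.0, -1.2, 5.8]
gripper_width: 59.7
```

```bash
python3 st.py w5 wrist
```

```text
[556.7288 223.6722 110.8229] [-0.0956  0.9954  0.0003  0.001 ] 4.0167 [ 0.0011 -1.191   5.7544] 59.734674056961296
```

View pics/w5.png

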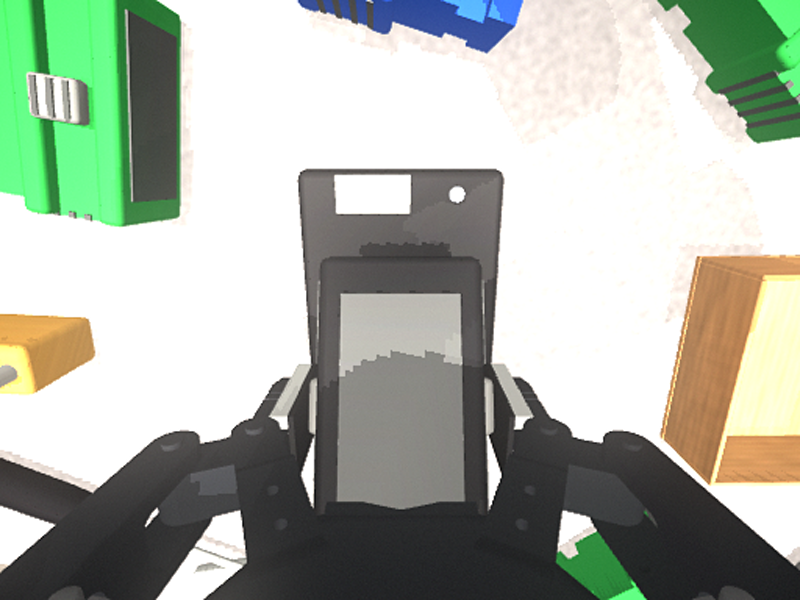

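>>> apply_moves:
  plan: [-0.3,0,0,0,0,-0.2,0,0,0,0,-0.1,0,0,0,0,-0.1,0,0,0,0,-0.1,0,0,0,0,-0.1,0,0,0,0]

```text
clock: 4.57
position: [556.9, 223.5, 112.2]
ee_rot: [-0.096, 0.995, 0.0, 0.001]
contact_force: [-3.6, -1.0, 11.1]
gripper_width: 49.4
```

```bash
python3 st.py w6 wrist
```

```text
[556.9011 223.5209 112.2008] [-0.0958  0.9954  0.0001  0.0013] 4.5667 [-3.6437 -1.018  11.0782] 49.43027037629972
```

View pics/w6.png

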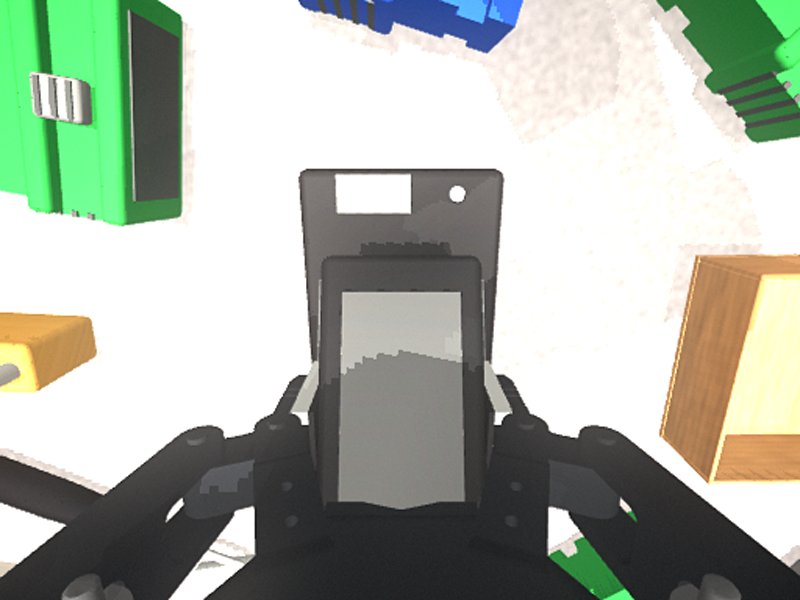

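>>> apply_moves:
  plan: [0,0,0,0,0,0,0,0,0,0,0,-0.001,0,0.002,0,0,-0.002,0,0.004,0,0,-0.003,-0.001,0.006,0,0,-0.004,-0.001,0.008,0,0,-0.004,-0.001,0.009,0,0,-0.004,-0.001,0.009,0]

```text
clock: 5.28
position: [552.7, 223.1, 117.9]
ee_rot: [-0.095, 0.995, 0.001, 0.001]
contact_force: [5.4, 1.7, -6.4]
gripper_width: 49.3
```

```bash
python3 st.py w7 wrist;python3 st.py s7 scene 230 360 180 300
```

```text
[552.6913 223.1091 117.8845] [-0.0954  0.9954  0.0005  0.0006] 5.2833 [ 5.4101  1.6628 -6.4348] 49.29617319244033
[552.7056 223.1099 117.8795] [-0.0954  0.9954  0.0005  0.0006] 5.3333 [ 5.4301  1.4865 -5.3666] 49.36602367052054
```

View pics/w7.png

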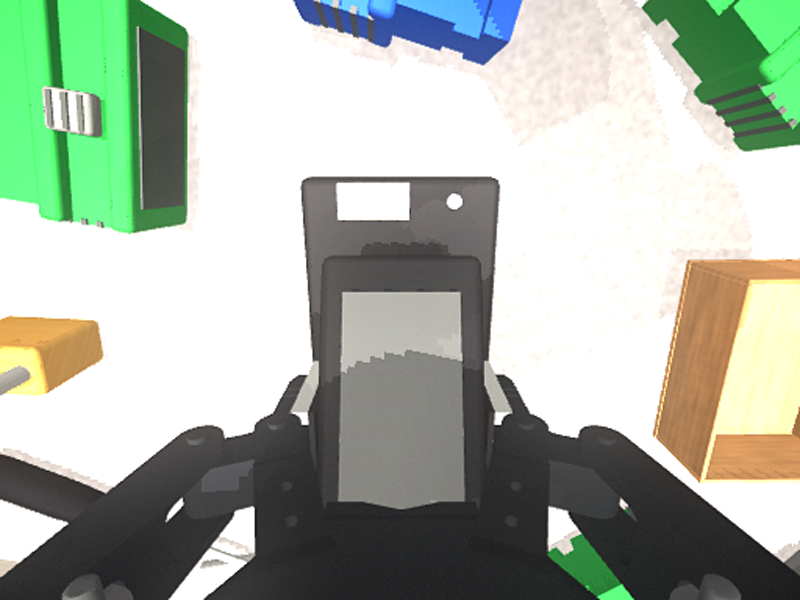

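View pics/s7.png

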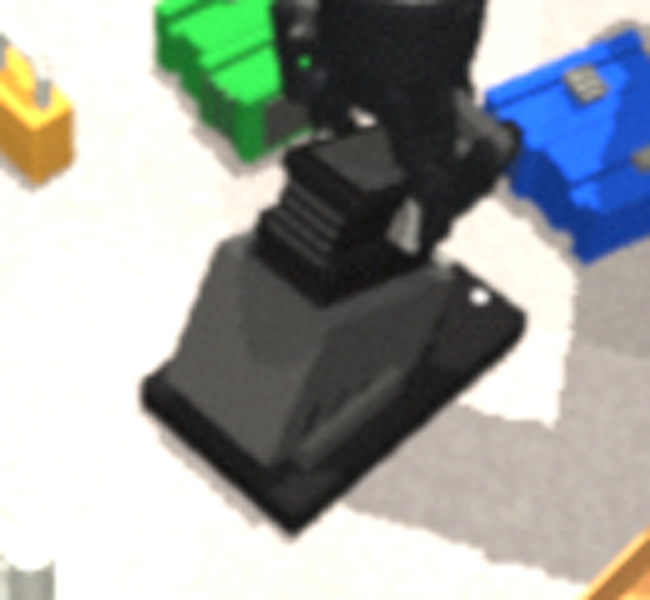

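>>> apply_moves:
  plan: [0,-0.002,-0.0004,0.0045,0,0,-0.0041,-0.0008,0.009,0,0,-0.0062,-0.0012,0.0136,0,0,-0.0083,-0.0016,0.0181,0,0,-0.0104,-0.002,0.0227,0,0,-0.0124,-0.0024,0.0272,0,0,-0.0145,-0.0028,0.0317,0,0,-0.0145,-0.0028,0.0317,0]

```text
clock: 6.05
position: [537.6, 219.9, 150.8]
ee_rot: [-0.095, 0.995, 0.0, 0.0]
contact_force: [2.9, 0.4, -1.1]
gripper_width: 49.5
```

>>> apply_moves:
  plan: [0,-0.002,-0.0004,0.0045,0,0,-0.0041,-0.0008,0.009,0,0,-0.0062,-0.0012,0.0136,0,0,-0.0083,-0.0016,0.0181,0,0,-0.0124,-0.0024,0.0272,0,0,-0.0166,-0.0032,0.0363,0,0,-0.0166,-0.0032,0.0363,0]

```text
clock: 6.63
position: [521.1, 216.8, 189.4]
ee_rot: [-0.096, 0.995, 0.001, 0.002]
contact_force: [0.3, -0.2, -5.7]
gripper_width: 49.6
```

```bash
python3 st.py w8 wrist;python3 st.py s8 scene 230 360 160 300
```

```text
[521.1032 216.7662 189.3759] [-0.0958  0.9954  0.0007  0.0016] 6.6333 [ 0.2591 -0.2076 -5.6824] 49.631574133544454
[521.181  216.8517 188.4633] [-0.0957  0.9954  0.0008  0.0014] 6.6833 [-0.3529  0.7354 -5.7878] 49.680205651168194
```

View pics/s8.png

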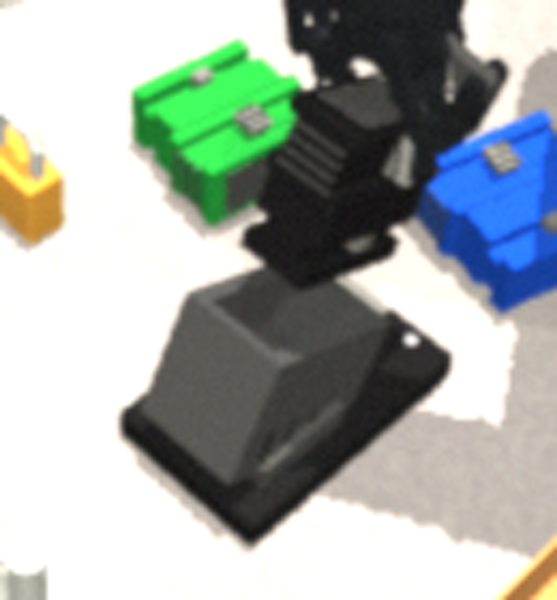

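View pics/w8.png

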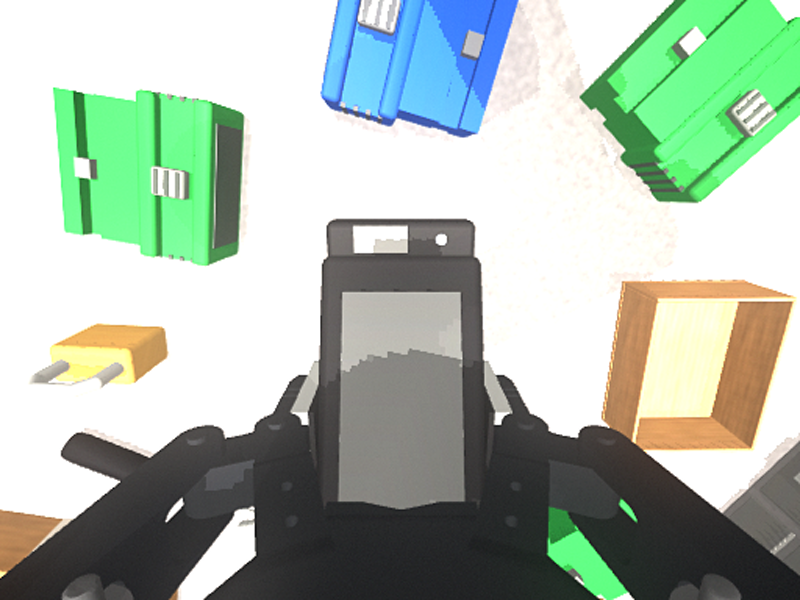

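>>> apply_moves:
  plan: [0,-0.003,0,0.01,0,0,-0.008,0,0.025,0,0,-0.013,0,0.045,0,0,-0.013,0,0.065,0,0,-0.015,-0.008,0.075,0,0,-0.018,-0.028,0.075,-1,0,-0.022,-0.053,0.075,-2,0,-0.026,-0.083,0.075,-4]

```text
clock: 7.4
position: [494.3, 132.9, 261.4]
ee_rot: [-0.061, 0.998, 0.0, -0.0]
contact_force: [0.4, -0.4, -5.8]
gripper_width: 48.9
```

>>> apply_moves:
  plan: [0,-0.004,-0.03,0,-1,0,-0.008,-0.06,0,-2,0,-0.012,-0.09,0,-3,0,-0.016,-0.12,0,-4,0,-0.02,-0.15,0,-5,0,-0.024,-0.18,0,-6,0,-0.028,-0.21,0,-7,0,-0.032,-0.24,0,-8]

```text
clock: 8.07
position: [461.7, -108.2, 261.6]
ee_rot: [0.01, 1.0, 0.0, -0.0]
contact_force: [0.5, 1.2, -6.4]
gripper_width: 49.2
```

```bash
python3 - <<'E'
from bench import arm
s=arm.read_state();print(s["position"],s["ee_rot"],s["joints"],s["clock"],s["gripper_width"])
E
```

```text
[ 461.66667858 -108.23567443  261.5831097 ] [ 9.71586779e-03  9.99952727e-01  1.12552531e-04 -3.64815364e-04] [ 1.13233109e-01  1.02432065e-01 -2.94865170e-01 -3.39217686e-04
 -1.17419563e+00 -1.70333033e+00] 8.0667 49.24005992308682
```

>>> apply_moves:
  plan: [0,-0.001,-0.03,0,0,0,-0.003,-0.058,0,0,0,-0.004,-0.085,0,0,0,-0.005,-0.105,0,0,0,-0.006,-0.119,0,0,0,-0.006,-0.127,0,0,0,-0.006,-0.128,0,0,0,-0.006,-0.128,0,0]

```text
clock: 8.73
position: [456.6, -234.5, 261.4]
ee_rot: [0.01, 1.0, 0.0, -0.0]
contact_force: [-0.4, 0.4, -5.6]
gripper_width: 49.5
```

```bash
python3 st.py w9 wrist;python3 st.py s9 scene 120 320 90 220; python3 st.py t9 top 300 440 110 280
```

```text
[ 456.559  -234.5399  261.3535] [ 0.0096  1.      0.0003 -0.0004] 8.7333 [-0.4239  0.4414 -5.5694] 49.48186590726205
[ 456.7147 -234.1004  261.447 ] [ 0.0092  1.      0.0003 -0.0002] 8.7833 [ 0.4326 -0.5122 -5.3258] 49.442617260085605
[ 456.8633 -233.8363  261.5354] [ 0.0088  1.      0.0002 -0.0001] 8.8333 [ 0.2914 -0.6406 -5.0921] 49.07252528748302
```

View pics/w9.png

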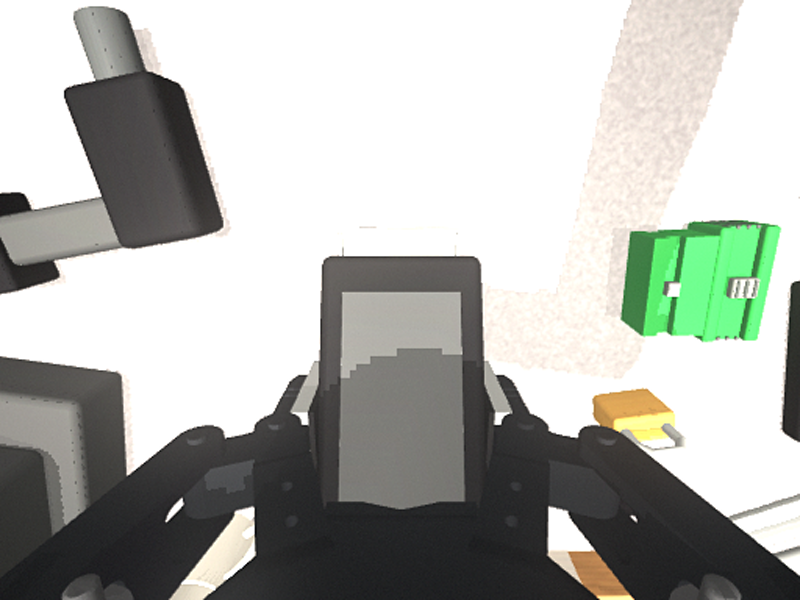

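View pics/s9.png

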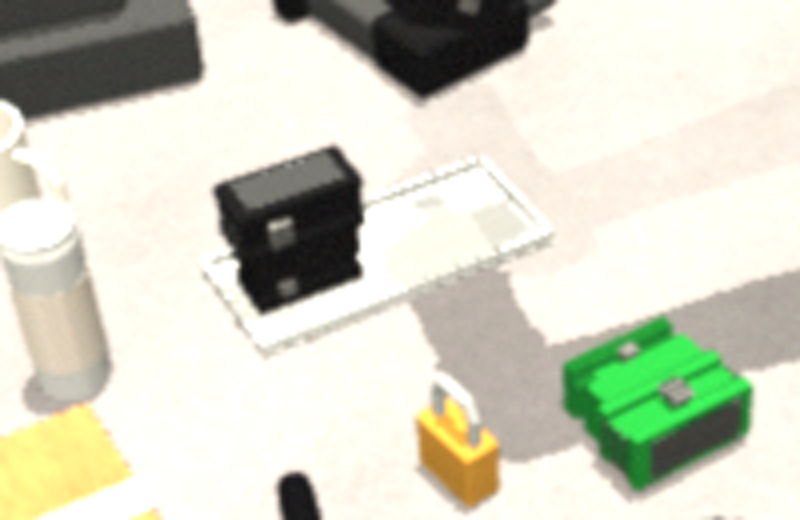

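View pics/t9.png

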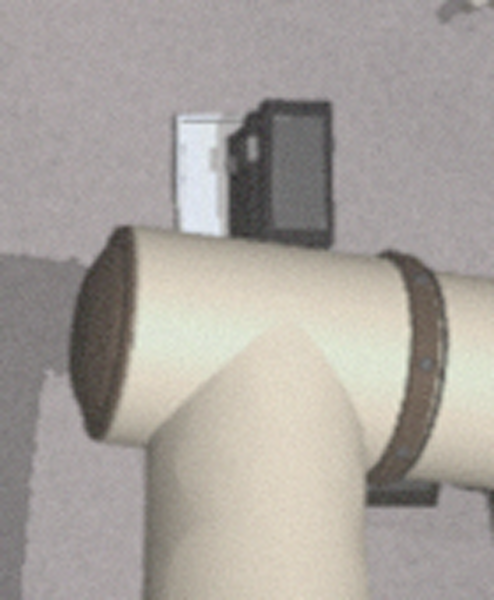

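```bash
python3 - <<'E'
from h import *
from scipy.spatial.transform import Rotation as Rr
d=np.load("pics/w9.npz");K=d["camera_matrix"];M=d["mount"];Rw=Rr.from_quat(d["q"]).as_matrix()
o=Rw@M[:3,3]+d["pos"]
for u,v in [(343,228),(456,228),(343,250),(456,250)]:
    r=Rw@M[:3,:3]@np.array([(u/1.5625-K[0,2])/K[0,0],(v/1.5625-K[1,2])/K[1,1],1]);print((o+r*(14-o[2])/r[2]).round(1))
im=np.clip(d["color"][130:175,200:310,::-1].astype(float),0,255).astype(np.uint8)
cv2.imwrite("pics/w9b.png",cv2.resize(im,None,fx=7,fy=7,interpolation=cv2.INTER_NEAREST))
W=wcloud(d,d["pos"],d["q"]);np.set_printoptions(suppress=True,linewidth=220)
print("tray floor z", np.nanmedian(W[150:162,235:280,2]),"bench",np.nanmedian(W[100:130,235:280,2]))
# pack top in tool frame
T=(W-d["pos"])
I=(W[...,2]>270)&(abs(T[...,1])<26);
Q=W[I];A=np.c_[Q[:,:2],np.ones(len(Q))];
for _ in range(3):
    co=np.linalg.lstsq(A,Q[:,2],rcond=None)[0];r=Q[:,2]-A@co;k=abs(r)<3;Q=Q[k];A=A[k]
print(len(Q),co,np.degrees(np.arctan(co[:2])),Q.min(0)-d["pos"],Q.max(0)-d["pos"])
E
```

```text
[ 428.2 -287.5   14. ]
[ 430.3 -182.1   14. ]
[ 448.9 -288.7   14. ]
[ 451.  -181.7   14. ]
tray floor z 3.692390545219638 bench -0.2089003189138623
96 [ -0.38623146  -0.00144942 490.31629485] [-21.11812956  -0.08304537] [-14.09205622 -25.90821049  55.54229034] [-11.63301799  25.93706601  60.57002979]
```

View pics/w9b.png

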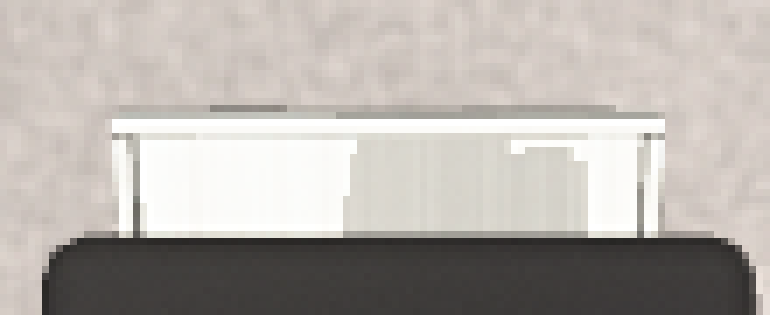

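```bash
python3 - <<'E'
from h import *
d=np.load("pics/w9.npz");W=wcloud(d,d["pos"],d["q"]);np.set_printoptions(suppress=True,linewidth=220)
print(np.round(W[160:330:12,256]-d["pos"],1))
S=(W[172:310,216:298]-d["pos"]).reshape(-1,3);Q=S[~np.isnan(S[:,0])]
A=np.c_[Q[:,:2],np.ones(len(Q))]
for _ in range(4):
    co=np.linalg.lstsq(A,Q[:,2],rcond=None)[0];r=Q[:,2]-A@co;k=abs(r)<4;Q=Q[k];A=A[k]
print(len(Q),co,np.degrees(np.arctan(co[:2])),Q.min(0),Q.max(0))
E
```

```text
[[  -4.6   -0.3 -258.5]
 [ -48.     0.9   18.4]
 [ -42.8    0.8   21.3]
 [ -38.     0.7   24.7]
 [ -32.8    0.6   26.8]
 [ -27.9    0.5   29.3]
 [ -22.7    0.4   31.1]
 [ -18.5    0.4   34.7]
 [ -13.     0.2   35.7]
 [  -7.7    0.1   37.2]
 [  -3.2    0.1   39.9]
 [   0.8   -0.    42.9]
 [   6.2   -0.1   44.1]
 [  10.6   -0.2   46.4]
 [ -10.2    0.2   74.7]]
11270 [ 0.47441494 -0.00898212 41.73420635] [25.38036162 -0.51462372] [-48.67169345 -18.38878985  16.66118812] [ 9.19606857 20.55972083 46.78800866]
```

>>> apply_moves:
  plan: [0,0,-0.0005,-0.012,0,0,-0.001,-0.001,-0.035,0,0,-0.001,-0.001,-0.06,0,0,-0.001,-0.001,-0.085,0,0,-0.001,-0.001,-0.11,0,0,-0.001,-0.001,-0.135,0,0,-0.001,-0.001,-0.155,0,0,-0.001,-0.001,-0.165,0]

```text
clock: 9.55
position: [454.8, -234.3, 94.3]
ee_rot: [0.009, 1.0, 0.001, -0.002]
contact_force: [-0.4, -0.5, -5.8]
gripper_width: 49.8
```

>>> apply_moves:
  plan: [0,0,0,-0.007,0,0,0,0,-0.012,0,0,0,0,-0.014,0,0,0,0,-0.014,0,0,0,0,-0.014,0]

```text
clock: 9.97
position: [456.8, -235.7, 83.6]
ee_rot: [0.009, 1.0, -0.0, 0.001]
contact_force: [0.5, -0.4, -6.1]
gripper_width: 49.2
```

```bash
python3 st.py w10 wrist;python3 st.py s10 scene 150 290 80 190
```

```text
[ 456.8097 -235.6721   83.6176] [ 0.009   1.     -0.0003  0.001 ] 9.9667 [ 0.4548 -0.438  -6.0652] 49.172098527295944
[ 456.7875 -235.7119   83.6684] [ 0.009   1.     -0.0003  0.0011] 10.0167 [ 0.1421  1.3739 -5.5435] 49.489173806015934
```

View pics/s10.png

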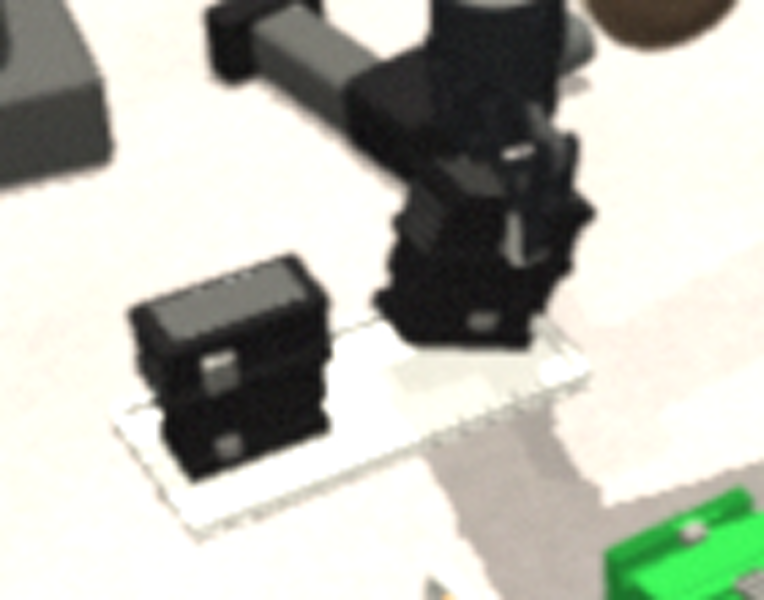

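>>> apply_moves:
  plan: [0,0,0,-0.002,0,0,0,0,-0.004,0,0,0,0,-0.006,0,0,0,0,-0.0075,0,0,0,0,-0.0085,0,0,0,0,-0.0085,0,0,0,0,-0.0085,0]

```text
clock: 10.65
position: [456.2, -235.6, 75.0]
ee_rot: [0.009, 1.0, -0.0, 0.0]
contact_force: [-2.1, 2.0, 3.3]
gripper_width: 49.3
```

>>> apply_moves:
  plan: [0,0,0,-0.001,0,0,0,0,-0.002,0,0,0,0,-0.002,0]

```text
clock: 10.9
position: [456.6, -235.7, 74.7]
ee_rot: [0.009, 1.0, -0.0, 0.0]
contact_force: [-4.8, 4.2, 16.6]
gripper_width: 49.3
```

>>> apply_moves:
  plan: [-0.1,0,0,0,0,-0.2,0,0,0,0,-0.2,0,0,0,0,-0.2,0.002,0,0,0,-0.2,0.004,0,-0.0003,0,-0.2,0.0065,0,-0.0006,0,-0.2,0.0084,0,-0.0008,0,-0.2,0.0084,0,-0.0008,0]

```text
clock: 11.57
position: [466.9, -236.0, 72.8]
ee_rot: [0.009, 1.0, -0.001, 0.003]
contact_force: [0.2, 1.4, 5.4]
gripper_width: 51.5
```

```bash
cat > tilt.py <<'E'
import sys
from h import *
d=np.load(f"pics/{sys.argv[1]}.npz");W=wcloud(d,d["pos"],d["q"])
S=(W[172:310,220:294]-d["pos"]).reshape(-1,3);Q=S[~np.isnan(S[:,0])];Q=Q[(Q[:,2]>5)&(Q[:,2]<58)]
A=np.c_[Q[:,:2],np.ones(len(Q))]
for _ in range(5):
    co=np.linalg.lstsq(A,Q[:,2],rcond=None)[0];r=Q[:,2]-A@co;k=abs(r)<4;Q=Q[k];A=A[k]
print("tilt",len(Q),co,np.degrees(np.arctan(co[:2])),Q.min(0),Q.max(0))
E
python3 st.py w11 wrist;python3 tilt.py w11;python3 st.py s11 scene 150 290 80 190
```

```text
[ 466.9049 -235.9995   72.8007] [ 0.0086  1.     -0.0008  0.0026] 11.5667 [0.2333 1.4436 5.4355] 51.52438739283321
tilt 10172 [ 3.35609388e-01 -3.73103121e-03  4.18606575e+01] [18.55223609 -0.21377135] [-50.13864309 -16.1878172   23.25755935] [ 9.40560306 17.78795144 45.84417071]
[ 466.8748 -236.009    72.8034] [ 0.0086  1.     -0.0008  0.0026] 11.6167 [1.1999 1.4031 6.1265] 51.45936057406986
```

View pics/s11.png

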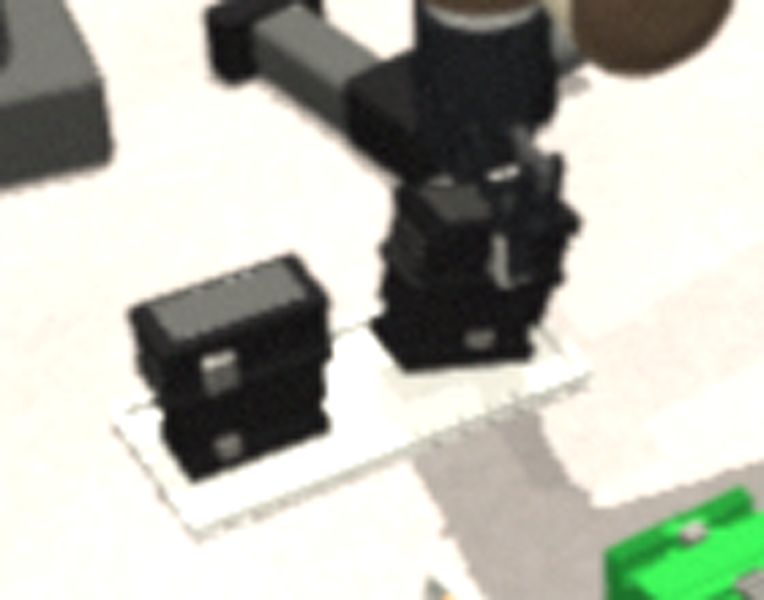

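>>> apply_moves:
  plan: [-0.2,0.0025,0,-0.0004,0,-0.2,0.005,0,-0.0009,0,-0.2,0.0077,0,-0.0014,0,-0.2,0.0102,0,-0.0021,0,-0.2,0.0128,0,-0.0028,0,-0.2,0.0152,0,-0.0035,0,-0.2,0.0152,0,-0.0035,0]

```text
clock: 12.25
position: [481.6, -236.0, 68.5]
ee_rot: [0.009, 1.0, -0.001, 0.002]
contact_force: [2.7, -0.2, 5.0]
gripper_width: 51.1
```

```bash
python3 st.py w12 wrist;python3 tilt.py w12;python3 st.py s12 scene 150 290 80 190
```

```text
[ 481.6459 -235.9688   68.4931] [ 0.0087  1.     -0.0006  0.0018] 12.25 [ 2.6503 -0.1587  5.0473] 51.07542280307893
tilt 10086 [ 1.62627615e-01 -5.96268798e-03  4.15114736e+01] [ 9.23700977 -0.34163281] [-50.80392516 -16.5202681   29.39687232] [11.04946406 16.92116364 43.89583537]
[ 481.586  -235.9498   68.4955] [ 0.0088  1.     -0.0006  0.0019] 12.3 [2.3023 0.3498 5.2209] 51.46124158984738
```

View pics/s12.png

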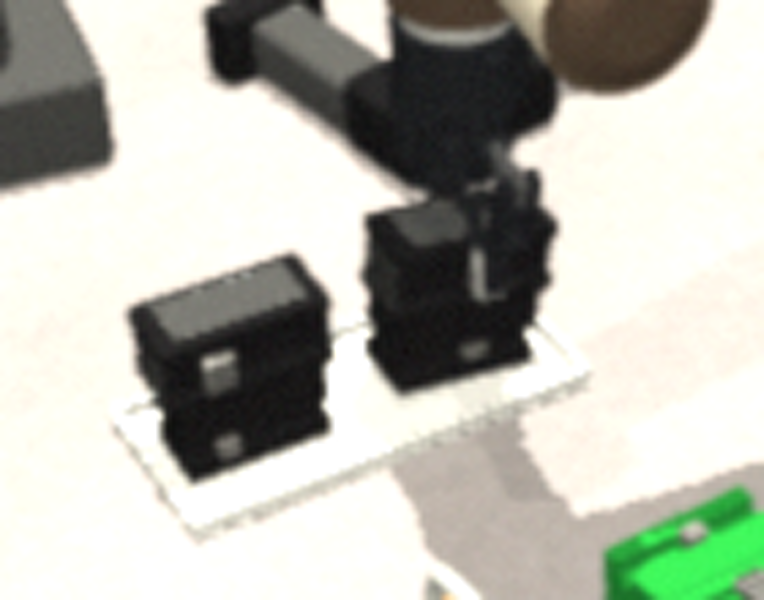

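>>> apply_moves:
  plan: [-0.2,0.002,0,-0.0007,0,-0.2,0.0042,0,-0.0016,0,-0.2,0.0065,0,-0.0026,0,-0.2,0.009,0,-0.0037,0,-0.2,0.0112,0,-0.0047,0,-0.2,0.0132,0,-0.0056,0,-0.2,0.0132,0,-0.0056,0,-0.2,0.0132,0,-0.0056,0]

```text
clock: 13.02
position: [492.7, -236.1, 63.3]
ee_rot: [0.009, 1.0, -0.0, -0.0]
contact_force: [-0.6, -1.3, 10.8]
gripper_width: 51.1
```

```bash
python3 st.py w13 wrist;python3 tilt.py w13;python3 st.py s13 scene 150 290 80 190
```

```text
[ 492.6916 -236.106    63.2878] [ 0.009   1.     -0.0004 -0.0001] 13.0167 [-0.5562 -1.2901 10.823 ] 51.07949136818725
tilt 9430 [ 2.64596021e-02 -1.41218190e-03  4.17056810e+01] [ 1.51566988 -0.08091201] [-48.69885113 -16.66265106  36.45751848] [11.9262748  16.97209273 43.69510394]
[ 492.7025 -236.1044   63.2843] [ 0.009   1.     -0.0004 -0.0001] 13.0667 [-0.6021 -1.6648 11.044 ] 51.57389599145922
```

View pics/s13.png

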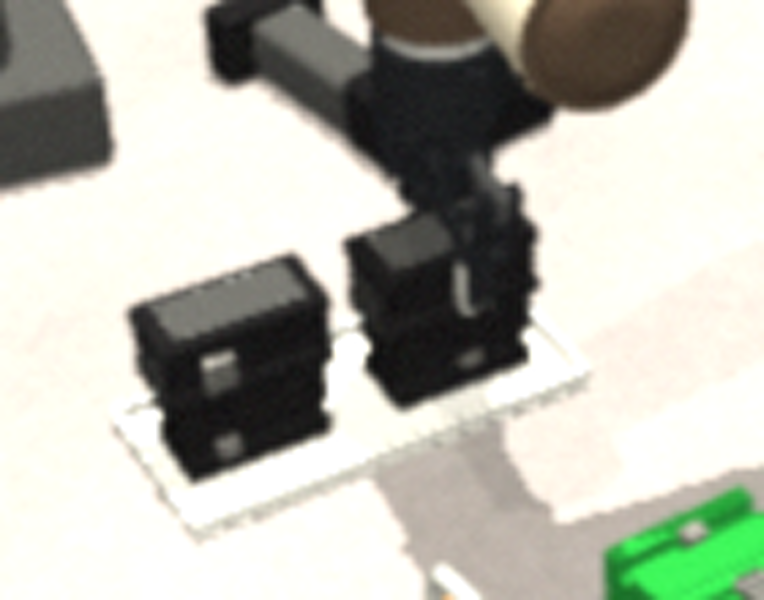

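>>> apply_moves:
  plan: [-0.2,0.001,0,-0.0004,0,-0.2,0.0022,0,-0.001,0,-0.2,0.003,0,-0.0015,0,-0.2,0.003,0,-0.0015,0,-0.2,0.003,0,-0.0015,0]

```text
clock: 13.53
position: [492.8, -236.1, 63.1]
ee_rot: [0.009, 1.0, -0.0, -0.003]
contact_force: [-9.2, 1.0, 23.3]
gripper_width: 51.2
```

```bash
python3 st.py w14 wrist;python3 tilt.py w14
```

```text
[ 492.7861 -236.1412   63.1156] [ 0.0091  1.     -0.0003 -0.003 ] 13.5333 [-9.2333  0.9969 23.3279] 51.241704636369235
tilt 9488 [2.57860812e-02 8.18501399e-05 4.18602724e+01] [1.47710629 0.00468967] [-48.59436906 -16.75690765  36.64836734] [12.32566025 16.9208756  43.73977887]
```

>>> apply_moves:
  plan: [-0.2,-0.0015,0,0.0008,0,-0.2,-0.003,0,0.0015,0,-0.2,-0.003,0,0.002,0,-0.25,-0.003,0,0.002,0,-0.3,-0.003,0,0.002,0,-0.35,-0.003,0,0.002,0,-0.4,-0.003,0,0.002,0,-0.45,-0.003,0,0.002,0]

```text
clock: 14.25
position: [491.2, -234.8, 61.2]
ee_rot: [0.01, 1.0, 0.001, -0.002]
contact_force: [0.7, 0.2, -2.8]
gripper_width: 62.3
```

```bash
python3 st.py w15 wrist;python3 tilt.py w15;python3 st.py s15 scene 150 290 80 190
```

```text
[ 491.223  -234.8387   61.1623] [ 0.0096  1.      0.0008 -0.0019] 14.25 [ 0.6599  0.2453 -2.8082] 62.27772850969863
tilt 9312 [2.81857552e-02 3.62140321e-04 4.38808999e+01] [1.61449737 0.02074911] [-48.40209052 -16.4516434   38.5491588 ] [10.46053372 16.45864962 45.63630729]
[ 491.2138 -234.8582   61.2062] [ 0.0096  1.      0.0008 -0.002 ] 14.3 [ 0.6521  0.7435 -3.3271] 61.725574744623145
```

View pics/w15.png

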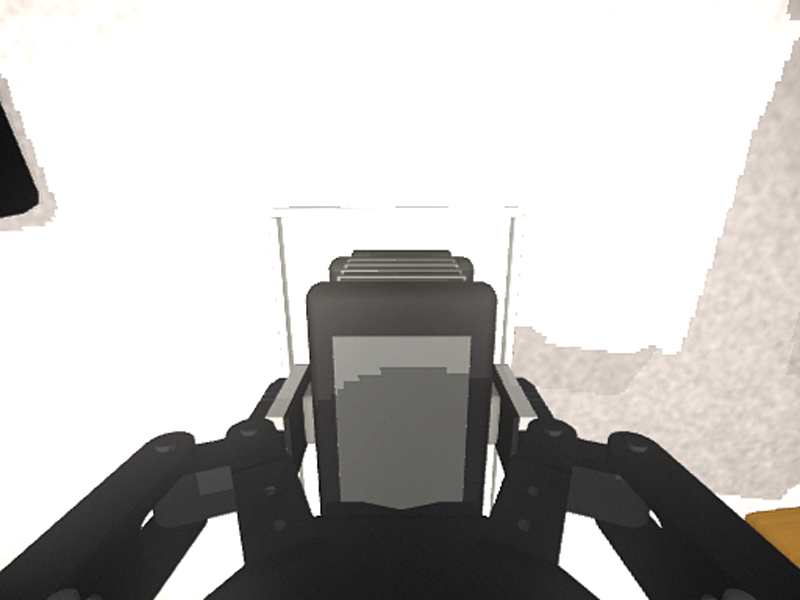

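View pics/s15.png

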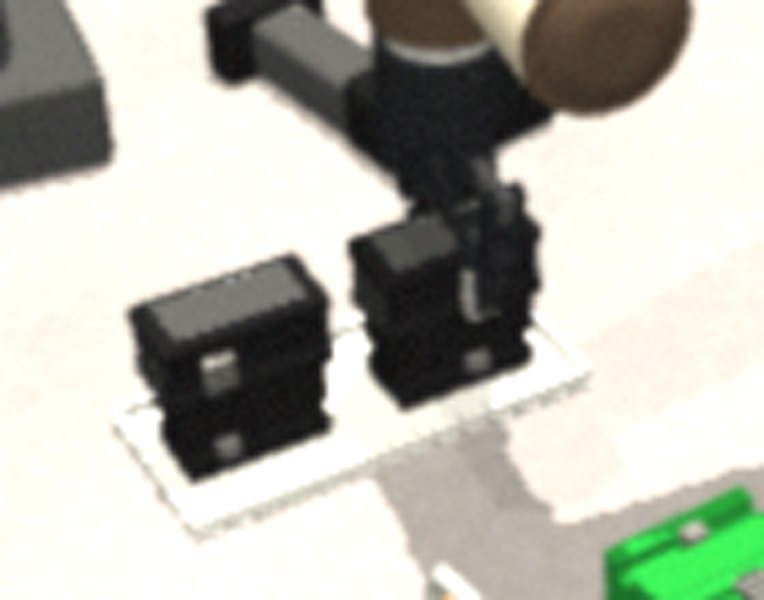

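Standing flat and centred in the free end. Open fully, then rise straight up.

>>> apply_moves:
  plan: [-0.6,0,0,0,0,-0.8,0,0,0,0,-1,0,0,0,0,-1,0,0,0,0,-1,0,0,0,0,-1,0,0,0,0]

```text
clock: 14.85
position: [492.9, -235.6, 62.9]
ee_rot: [0.009, 1.0, -0.0, 0.0]
contact_force: [0.3, 0.4, -0.1]
gripper_width: 85.2
```

>>> apply_moves:
  plan: [-1,0,0,0.005,0,-1,0,0,0.015,0,-1,0,0,0.03,0,-1,0,0,0.055,0,-1,0,0,0.085,0,-1,0,0,0.12,0,-1,0,0,0.15,0,-1,0,0,0.17,0]

```text
clock: 15.52
position: [493.8, -236.0, 237.7]
ee_rot: [0.009, 1.0, -0.001, 0.003]
contact_force: [0.2, 0.2, -0.3]
gripper_width: 85.2
```

>>> apply_moves:
  plan: [-1,-0.01,0.03,0.02,0,-1,-0.02,0.06,0.03,0,-1,-0.03,0.09,0.03,0,-1,-0.04,0.12,0.03,0,-1,-0.05,0.15,0.03,0,-1,-0.05,0.18,0.03,0,-1,-0.05,0.2,0.03,0,-1,-0.05,0.2,0.03,0]

```text
clock: 16.18
position: [442.7, -33.1, 264.2]
ee_rot: [0.007, 1.0, 0.001, 0.001]
contact_force: [-0.1, 0.6, 0.3]
gripper_width: 85.5
```

```bash
python3 st.py s16 scene 150 290 80 190;python3 st.py t16 top 320 430 120 250; python3 - <<'E'
from h import *
d=np.load("pics/t16.npz");W=cloud(d);ys,xs=np.mgrid[:384,:512]
S=(ys>125)&(ys<250)&(xs>340)&(xs<405)&(W[...,2]>94)&(W[...,2]<116)
m=S.astype(np.uint8);n,l,st,_=cv2.connectedComponentsWithStats(m)
for i in range(1,n):
    if st[i,4]>100:
        Q=W[l==i];A=np.c_[Q[:,:2]-Q[:,:2].mean(0),np.ones(len(Q))]
        print(cv2.minAreaRect(Q[:,:2].astype(np.float32)),np.median(Q[:,2]),np.degrees(np.linalg.lstsq(A,Q[:,2],rcond=None)[0][:2]))
E
```

```text
[442.662  -33.0809 264.221 ] [0.0071 1.     0.0005 0.0014] 16.1833 [-0.064   0.6053  0.2902] 85.464822995434
[442.7206 -34.2    264.0169] [0.0074 1.     0.0003 0.001 ] 16.2333 [ 0.6536 -0.2137 -0.1867] 85.5458770680485
((626.2312622070312, -241.0659942626953), (49.891014099121094, 102.46126556396484), 87.67932891845703) 105.1584453404808 [ 0.28311914 -1.79610879]
((494.9833068847656, -234.1208953857422), (103.33478546142578, 53.58030700683594), 0.17116349935531616) 105.4903459795219 [-0.4165629  -0.56218595]
```

View pics/s16.png

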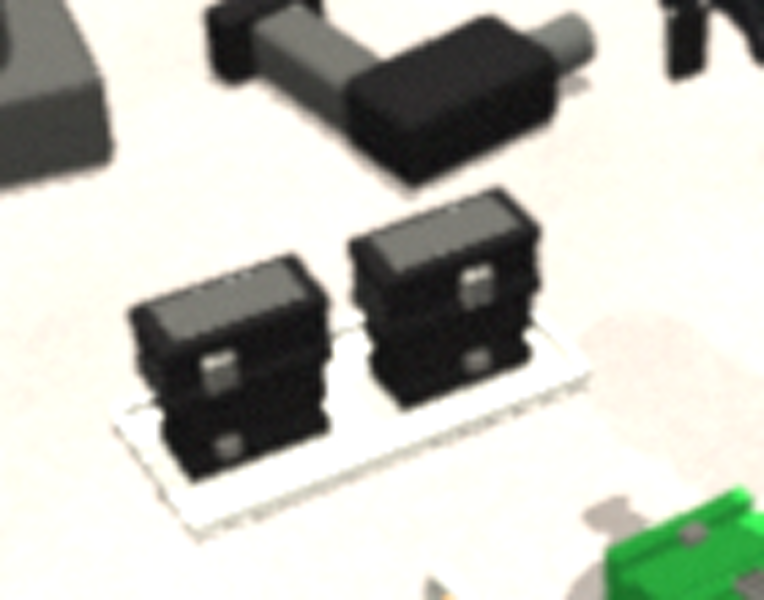

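View pics/t16.png

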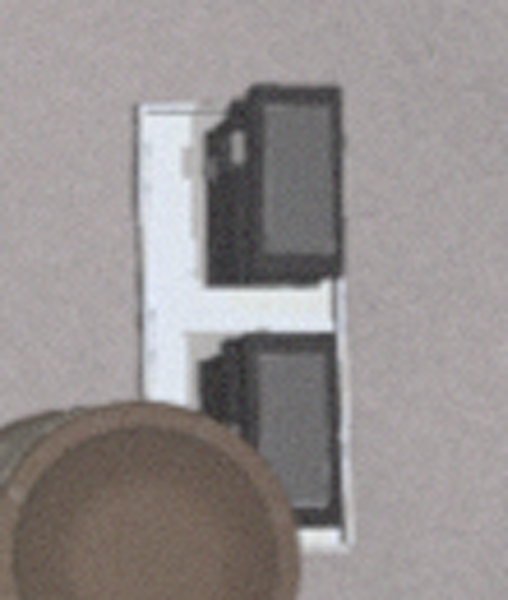

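Both packs stand upright in the tray; the other pack hasn't moved (626.2, -241.1 before and after). The arm is clear, so I'm handing in.

```bash
python3 -c "
from bench import arm
print(arm.job_done())"
```

```text
the job is handed in; nothing more can be done
None
```

The battery pack is out of the charger and standing upright on its foot in the free end of the tray. I handed the job in at about 16 s.

**What I did:** I located the buttons about 5 mm towards -x from the middle of the pack with the wrist camera. I squeezed both in and drew the pack about 76 mm straight out along its slant. At the tray I lowered it until one foot edge touched the floor, eased the grip, and swung it upright about that edge. Then I let go and moved the arm away.

**Last checks:**
- **Placed pack:** it sits at about (495, -234), with the free place's middle at (496, -236), and its top is level at a height of 105 mm.
- **Other pack:** it still measures (626.2, -241.1), the same as at the start.
- **Contact:** the wrist force reading was near zero after release. The highest readings after any move were about 23 N at the tray, pressing the foot flat, and 11 N at the charger.

**What disagreed:**
- **Gripper width:** it read 49.4 mm with the buttons in, where 52 mm was expected; the latch still came free.
- **Tilt:** the wrist camera showed about 1.5° of tilt with the foot flat, while the top view showed about 0.5°. Pushing further did not change the angle, so I took it as a measuring error.
- **Top camera:** its sideways (y) positions differed from the wrist camera's by about 1.6 mm, within the stated 2 mm.

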